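# Pry open a stuck die set and shim its pillar

## Robot

A 6-joint arm with a two-finger parallel gripper is mounted at the origin on the work surface. World frame = base frame: x ahead of the robot, y to its left, z up, the work surface at z = 0. Lengths are in m, angles in rad, forces in N, time in s.
With the tool pointing down it reaches from about 0.15 to 0.775 m from the base axis. Payload 6.1 kg.
Tool frame: the origin (TCP) lies midway between the tips of the shut fingers; the grasp point (between the pads) lies 19 mm behind it; z points along the fingers, y is the line along which they close (so a half turn about z gives the same grasp; the last joint's range is limited). The gripper opens to 85 mm and grips with 20 to 120 N. Pads are 22 mm wide; open, the fingers measure 114 mm over their backs; the gripper's body (76 mm by 85 mm) begins 54 mm behind the grasp point. The pads swing forward as they close: fully open they stand 13 mm farther back than shut.
Start: joints at [1.191, 0.126, -0.04, 1.405, 0, 1.571], TCP at [0.195, 0.488, 0.231] pointing down, gripper open.
Joint ranges: [-2.72, 2.72], [-0.95, 1.95], [-1.27, 1.35], [-1.78, 2.02], [-1.46, 1.47], [-3.14, 3.14]. Speed limits (rad/s): [2.39, 2.39, 3.01, 3.14, 3.14, 3.14].

## Interface

Orientations are given as a rotation vector (axis times angle).
In Python, from station import status, viewer, ctrl gives the robot as it stands.
- The arm moves only by the tool apply_moves, never from a script. Its argument "rows" is a list of rows, each a list of 7 numbers: the shift along the tool's x, y, z in units of 40 mm (1.0 is 40 mm), then the turn, a rotation vector about the tool's x, y, z in units of 0.1 rad (1.0 is 0.1 rad), then the opening in per cent of the stroke, from 0 (shut) to 100 (fully open). A call has 1 to 8 rows; each row shifts and turns the commanded pose from where the row before left it, along the tool's axes as they then stand; what a row does not reach is not made up. A row lasts 1/12 s, in which the tool goes at most 41.7 mm and 7.16 degrees, less where a joint would pass 70% of its speed; a pose out of reach is approached as far as the arm can. A call with a number of a shift or a turn outside -1 to 1 is refused whole. A call with a gripper value outside its range is refused whole. The fingers move at their own pace and stop on an object; the grip force is fixed at half the most. Time passes only in rows, so rows that do not move let the fingers close. It gives the time, the measured TCP pose, the force, the opening and the grip force at its end, in the units of the state.
- status.state(): the state, without advancing time (a new reading comes with each control period).
- viewer.camera(name): name is "scene" or "top"; returns a dict with "pixels" (480x640x3 uint8, red, green, blue), "range_z" (480x640 float32, m along the optical axis (not along the pixel's ray), 0 where there is no reading), "fx", "fy", "cx", "cy" (pixels), "dist" ([k1, k2, p1, p2, k3] as OpenCV has them; the pictures are not rectified), "world_from_camera" (4x4, takes a point from camera to world coordinates). Camera axes: x right, y down, z forward; pixel columns grow to the right and rows downward; lengths in m; the calibration is good to about 2 mm. A picture is of the moment at which its call begins.
- ctrl.hand_in(): hands the job in; it is judged then, once.
The state is a dict: "t": time; "qpos": joint angles; "joint_velocities": joint speeds; "tau": joint torques, N m; "tcp_pos": TCP position; "tcp_rot": TCP orientation; "contact_force": force on the tool from outside, world axes, zero at the start; "moment": the same for the moment, N m; "width": opening from 0.0 (shut) to 1.0 (fully open); "grasp_force": force on a finger pad.
Only numpy, scipy, OpenCV 4.12 (cv2) and the standard library are available. Lean on these libraries where they do the work, as an engineer would, in place of code of your own. Each camera call takes 0.05 s, during which the arm holds its last target. There are 200 camera calls.

## Task

The die set taken out of the press has shut and its top plate is stiff on the guide pillars. With the pry bar over the round-topped block, lever the plate up just far enough for the slotted shim to pass, never so high that it nearly leaves its pillars, and lay the bar back flat on the bench, clear of the die set. Then slip the shim onto the boss of the front-left pillar, gently, until you feel its slot bear on the pillar, leave it lying flat there, and press the plate down, firmly but not hard, until it bears on the shim; leave the other things on the bench alone.

Things in the scene. Friction and masses are not known exactly. Their poses are not given: they have to be found in the camera images.
- die: Fixed aluminium die set. Origin: centre of its underside; x = front (robot side) to back, y = to its left. Lower shoe 140 (x) by 200 (y) by 25 mm high; the top plate above it. On it bosses 44 mm across, 60 mm high over the bench, at (-46, +70) front left and (+46, -70) back right; die block 60 by 80 mm in the middle. Else the 35 mm gap between the plates is open all round.
- pillar: The front-left guide pillar, 18 mm across. Origin: on its axis at the top of its boss (60 mm above the bench), where the shim's slot seat belongs; axes as those of the die set. The die set's front face lies 24 mm in front of this axis.
- lift (a joint): Height of the top plate above shut, m (at most 0.030; begins at 0 to 0.003). It slides up and down, always level, on stiff bushes: stays where it is left, needs 48 to 57 N up to rise, 8 to 16 N down to sink. The shim needs 0.006 plus clearance. At 0.020 the pillars all but leave the bushes: never pass 0.018.
- upper: The top plate, 140 by 200 by 25 mm, above the lower shoe. Origin: centre of its underside (60 mm above the bench when shut); axes as the die set's. A punch 45 by 65 mm hangs 14 mm below its middle; a round steel shank 30 mm across, 30 mm high stands on top. May be pressed on anywhere on top, with no more than 60 N.
- pry_edge (a point): Middle of the lower edge of the top plate at its right-hand end (the face at y -100 mm of the die set), under which the bar's toe goes; 60 mm above the bench when shut. The gap below it, down to the lower shoe, is 35 mm high then.
- shank_top (a point): Centre of the flat top of the shank: 55 mm above the underside of the top plate.
- fulcrum: Round-topped dark steel fulcrum block, loose, 0.75 kg, 60 (x) by 40 (y) mm, 49 mm high to the crest, already standing in place by the right-hand end of the die set. Origin: centre of its underside. Its round top (radius 15 mm) runs along its x; the bar goes across it. The crest is some 28 mm outside the die set's right-hand face.
- bar_centre (a point): Middle of the pry bar's square shank, half-way up. Steel bar 300 mm long, 0.45 kg, shank 14 by 14 mm; x points along the bar to the toe, z up as it lies. Shank from x -150 to +114 mm, then to +150 mm the toe, a flat chisel 20 mm wide, 5 mm thick, bent up by 0.25 rad. It lies flat on the bench, toe turned up.
- bar_toe (a point): Upper edge of the toe's tip: 149 mm along x from bar_centre and 9 mm above it.
- shim_seat (a point): Point on the shim's underside where the pillar's axis lies when home. U-shaped steel shim 46 mm wide, 6 mm thick, 0.11 kg; x points to the open end, prongs end 26 mm ahead of this point. Slot 22 mm wide, its bottom 9.5 mm behind it. A 10 mm wide tail runs back to x -57 mm. On the boss it lies stable. Push it against the pillar with no more than 30 N.
- shim_fin (a point): Centre of the shim's upright fin, 48 mm behind the seat along x and 21 mm above the underside. The fin is 18 mm long (x), 10 mm thick (y) and 30 mm tall, standing on the 6 mm thick tail: its top is 36 mm above the underside.
- tray: Bystander: blue open plastic tray, 160 by 110 by 40 mm. Origin: centre of its underside.
- spanner: Bystander: spanner lying on the bench. Origin: under its middle.
- oil: Bystander: small white oil bottle, 48 mm across, 100 mm tall. Origin: centre of its underside.
There are look-alikes about, which are no part of the job. Leave any purple look-alike of the fulcrum alone. Several things look just like the die: the one meant starts farthest to the robot's right.

How it is judged:
By the outcome, as a careful person would: the job done as asked, in the order asked, and still so for the second after the job is handed in, with the robot touching nothing.
It also fails if it takes over 72 s, if anything falls off the work surface, if the arm or the gripper's body presses on something with over 40 N, if the wrist force passes 120 N, or if a joint passes its speed limit or range.

## Working session

There is one attempt and no reset: what is moved stays moved. The work goes in short steps, Python scripts to look and compute and a tool call to move; the robot and the scene stay as the last step left them, time stands still between calls to the robot, and variables do not carry over. Pictures are saved under pics/ and viewed, at most 12 in all, crops included, and the job is handed in when it is done.

Besides the shell and the picture viewer there is one more tool, called after "Call:" as name([rows], argument=value, ...), one row to a line, values as JSON. apply_moves: Moves the arm, as the interface text tells. Its arguments: {"type":"object","properties":{"rows":{"type":"array","items":{"type":"array","items":{"type":"number"}}}},"required":["rows"]}

```bash
mkdir -p pics; ls; python3 - <<'E'
from station import status, viewer
import cv2, numpy as np
for n in("scene","top"):
    d=viewer.camera(n); np.savez(""+n+"0.npz",**d)
    cv2.imwrite(f"pics/{n}0.png",d["pixels"][:,:,::-1])
    print(n,d["fx"],d["cx"],d["cy"],d["dist"],np.round(d["world_from_camera"],3).tolist())
print(status.state())
E
```

```text
pics
scene 566.3735061459221 322.13055251150485 242.46688069132531 [-0.11147059  0.          0.          0.          0.        ] [[0.859, 0.44, -0.262, 0.839], [0.512, -0.734, 0.447, -0.598], [0.004, -0.518, -0.855, 1.31], [0.0, 0.0, 0.0, 1.0]]
top 565.9581154941073 322.9102001293316 245.40204954881654 [-0.13334944  0.          0.          0.          0.        ] [[0.026, -0.994, 0.104, 0.328], [-0.999, -0.028, -0.02, 0.036], [0.023, -0.103, -0.994, 1.569], [0.0, 0.0, 0.0, 1.0]]
{'t': 0.1, 'qpos': array([ 1.19098373e+00,  1.26311955e-01, -4.05127858e-02,  1.40543745e+00,
        4.25436703e-05,  1.57077601e+00]), 'joint_velocities': array([-4.16108065e-04, -1.70848103e-03,  2.72798205e-03, -2.72795101e-04,
        5.22867344e-05, -6.10483364e-04]), 'tau': array([-7.96303448e-04, -4.36908102e+01,  3.53603840e+01,  1.38082600e-02,
       -6.85921259e-05,  8.65710234e-06]), 'tcp_pos': array([0.19448604, 0.48722897, 0.23060778]), 'tcp_rot': array([-5.92937076e-01, -3.08480532e+00,  2.24832442e-03]), 'contact_force': array([ 0.33292518, -0.39280771, -0.47300387]), 'moment': array([ 0.04161042,  0.03212049, -0.02067367]), 'grasp_force': 0.0, 'width': 0.9995145827344984}
```

View pics/top0.png

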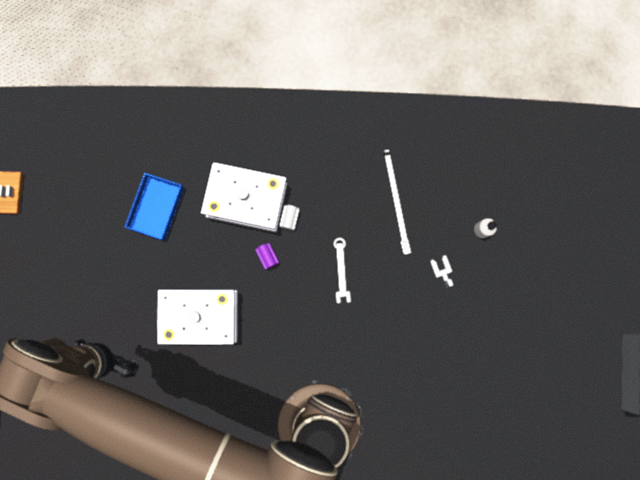

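View pics/scene0.png

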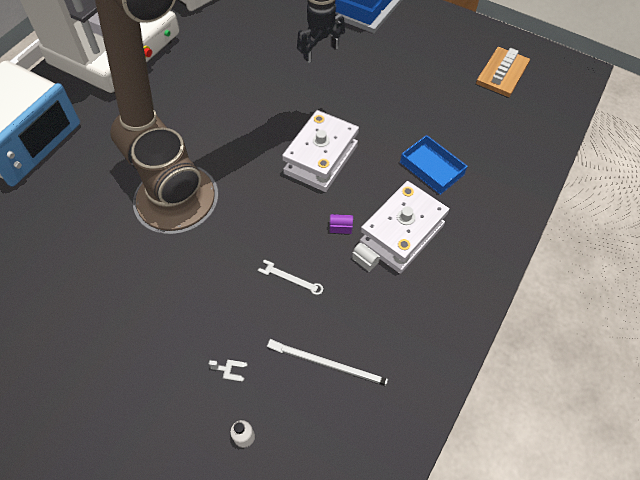

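The top view shows the target die at (245,197) with the fulcrum at (290,217). The bar runs from (387,152) to (406,252), the wide end being the lower one. The shim is at (442,270), and the decoy die is at (197,317). In the scene view they are at (405,220), (367,257), (325,362) and (230,370).

```bash
cat > h.py <<'E'
import numpy as np, cv2
from station import status, viewer
def K(d): return np.array([[d["fx"],0,d["cx"]],[0,d["fy"],d["cy"]],[0,0,1]])
def cast(d,uv,z):
    """pixels -> world points on plane z"""
    n=cv2.undistortPoints(np.asarray(uv,float).reshape(-1,1,2),K(d),d["dist"]).reshape(-1,2)
    T=d["world_from_camera"]; r=np.c_[n,np.ones(len(n))]@T[:3,:3].T; o=T[:3,3]
    return o+r*((z-o[2])/r[:,2])[:,None]
def cloud(d):
    v,u=np.mgrid[:480,:640]; n=cv2.undistortPoints(np.stack([u,v],-1).reshape(-1,1,2).astype(float),K(d),d["dist"]).reshape(-1,2)
    r=np.c_[n,np.ones(len(n))]*d["range_z"].reshape(-1,1); T=d["world_from_camera"]
    return (r@T[:3,:3].T+T[:3,3]).reshape(480,640,3)
def blob(d,box,z,thr=110):
    """largest bright blob in pixel box (u0,v0,u1,v1), contour cast onto plane z"""
    u0,v0,u1,v1=box; g=cv2.cvtColor(d["pixels"],cv2.COLOR_RGB2GRAY)[v0:v1,u0:u1]
    g=cv2.resize(g,None,fx=4,fy=4,interpolation=cv2.INTER_CUBIC)
    c=max(cv2.findContours((g>thr).astype(np.uint8),cv2.RETR_EXTERNAL,cv2.CHAIN_APPROX_NONE)[0],key=cv2.contourArea).reshape(-1,2)
    return cast(d,(c+.5)/4-.5+[u0,v0],z)
def rect(p):
    return cv2.minAreaRect((p[:,:2]*1000).astype(np.float32))
E
python3 - <<'E'
from h import *
L=lambda n:{k:v for k,v in np.load(n+"0.npz").items()}
t,s=L("top"),L("scene")
boxes={"bar":((375,140,420,262),(260,330,395,390),.014),"shim":((425,250,460,292),(203,352,252,386),.006)}
for k,(bt,bs,z) in boxes.items():
    for d,b in((t,bt),(s,bs)):
        p=blob(d,b,z); print(k,rect(p),cv2.boxPoints(rect(p)).round(0).tolist())
for nm,d,b in(("top",t,(195,155,300,240)),("scene",s,(350,175,455,275))):
    P=cloud(d)[b[1]:b[3],b[0]:b[2]].reshape(-1,3); P=P[P[:,2]>.03]
    print(nm,np.histogram(P[:,2],np.arange(.03,.13,.005)))
    q=P[(P[:,2]>.078)&(P[:,2]<.1)]; print("plate",len(q),np.median(q[:,2]),rect(q))
    k=P[P[:,2]>.105]; print("shank",len(k),k.mean(0),np.median(k[:,2]))
    # yellow bushes
    hsv=cv2.cvtColor(d["pixels"],cv2.COLOR_RGB2HSV); m=cv2.inRange(hsv,(15,90,90),(40,255,255)); m2=np.zeros_like(m); m2[b[1]:b[3],b[0]:b[2]]=m[b[1]:b[3],b[0]:b[2]]
    n,_,st,c=cv2.connectedComponentsWithStats(cv2.morphologyEx(m2,cv2.MORPH_CLOSE,np.ones((7,7))))
    for i in range(1,n):
        if st[i,4]>8: print("bush",st[i,4],c[i],cast(d,c[i],.087))
for nm,d,b in(("top",t,(278,200,302,234)),("scene",s,(348,238,385,275))):
    P=cloud(d)[b[1]:b[3],b[0]:b[2]].reshape(-1,3); q=P[(P[:,2]>.036)&(P[:,2]<.053)]
    print("fulc",nm,len(q),q.mean(0),q[:,2].max(),rect(q))
for nm,d,b in(("top",t,(425,250,460,292)),("scene",s,(203,352,252,386))):
    P=cloud(d)[b[1]:b[3],b[0]:b[2]].reshape(-1,3); q=P[P[:,2]>.028]; print("fin",nm,len(q),q.mean(0) if len(q) else 0)
for nm,d,b in(("top",t,(375,140,420,262)),("scene",s,(260,330,395,390))):
    P=cloud(d)[b[1]:b[3],b[0]:b[2]].reshape(-1,3); q=P[P[:,2]>.009]; print("bar",nm,len(q),np.median(q[:,2]),rect(q), "bench",np.median(P[:,2]))
mk=[cv2.resize(d["pixels"][y:y+90,x:x+120],(800,600),interpolation=3) for d,x,y in((t,375,210),(s,200,320))]
cv2.imwrite("pics/crops.png",cv2.resize(np.hstack(mk),(800,300))[:,:,::-1])
E
```

```text
bar ((613.5895385742188, -197.47312927246094), (288.4320983886719, 26.137229919433594), 12.68230152130127) [[470.0, -216.0], [476.0, -242.0], [757.0, -179.0], [751.0, -153.0]]
bar ((613.2348022460938, -205.3660125732422), (286.10894775390625, 25.655912399291992), 10.995338439941406) [[470.0, -220.0], [475.0, -245.0], [756.0, -191.0], [751.0, -165.0]]
shim ((426.5188293457031, -333.1042175292969), (90.21979522705078, 52.71028137207031), 20.97077178955078) [[375.0, -325.0], [394.0, -374.0], [478.0, -342.0], [459.0, -292.0]]
shim ((427.1217956542969, -335.28607177734375), (85.5840835571289, 49.27129364013672), 21.779714584350586) [[378.0, -328.0], [397.0, -374.0], [476.0, -342.0], [458.0, -297.0]]
top (array([  73,   49,   80,   91,   45,    2,    4,   20,   28,   63,  733,
       2054,  883,   67,    8,    4,   24,   61,   20]), array([0.03 , 0.035, 0.04 , 0.045, 0.05 , 0.055, 0.06 , 0.065, 0.07 ,
       0.075, 0.08 , 0.085, 0.09 , 0.095, 0.1  , 0.105, 0.11 , 0.115,
       0.12 , 0.125]))
plate 3774 0.08771127359054487 ((612.8345947265625, 223.04266357421875), (202.47567749023438, 141.
[... 952 characters left out ...]
66 ((563.650146484375, 101.11669158935547), (39.998138427734375, 61.14155960083008), 78.14436340332031)
fulc scene 247 [0.56553492 0.09394313 0.04462025] 0.052513579268858246 ((564.9960327148438, 96.01237487792969), (36.38760757446289, 62.461891174316406), 70.3891830444336)
fin top 31 [ 0.37758504 -0.24558729  0.43044002]
fin scene 46 [ 0.4650326  -0.38569896  0.22906568]
bar top 563 0.014179140407990953 ((521.525146484375, -167.67425537109375), (219.24429321289062, 517.4804077148438), 66.4360580444336) bench 0.0004254763342099732
bar scene 730 0.013568262261510977 ((746.6008911132812, -320.86572265625), (263.6454772949219, 521.4199829101562), 45.35386276245117) bench -0.00013126595238766026
```

View pics/crops.png

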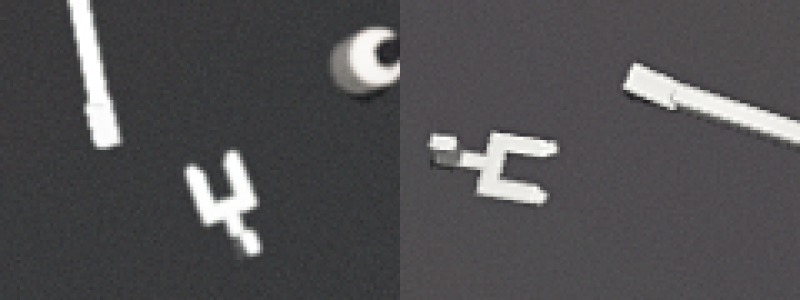

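The crop shows the bar's wide, bent toe at its robot-side end, left (100,125) and right (648,82). The shim's prongs point away from the robot and its fin is at (250,245). The measurements agree:
- The bush spacing is 167.7 mm against 167.5 mm.
- The plate top is at about 87 mm, so the lift is about 2 mm.
- The die yaw is about -10.5°.

Next I move above the bar.

Call:
apply_moves([
  [0, 0, 0, 0, 0, -0.978, 100],
  [0, 0, 0, 0, 0, -0.978, 100],
  [0, 0, 0, 0, 0, -0.978, 100],
  [0, 0, 0, 0, 0, -0.978, 100],
  [0, 0, 0, 0, 0, -0.978, 100],
  [0, 0, 0, 0, 0, -0.978, 100],
])

```text
t: 0.6
tcp_pos: [0.1945, 0.4874, 0.2308]
tcp_rot: [0.332, -3.124, 0.001]
contact_force: [-0.4, 0.2, -0.1]
width: 1.002
grasp_force: 0.0
```

Call:
apply_moves([
  [-0.374, -0.904, 0, 0, 0, 0, 100],
  [-0.374, -0.904, 0, 0, 0, 0, 100],
  [-0.374, -0.904, 0, 0, 0, 0, 100],
  [-0.374, -0.904, 0, 0, 0, 0, 100],
  [-0.374, -0.904, 0, 0, 0, 0, 100],
  [-0.374, -0.904, 0, 0, 0, 0, 100],
  [-0.374, -0.904, 0, 0, 0, 0, 100],
])

```text
t: 1.18
tcp_pos: [0.3495, 0.2596, 0.2311]
tcp_rot: [0.325, -3.124, 0.0]
contact_force: [0.7, -0.2, -0.2]
width: 0.997
grasp_force: 0.0
```

Call:
apply_moves([
  [-0.374, -0.904, 0, 0, 0, 0, 100],
  [-0.374, -0.904, 0, 0, 0, 0, 100],
  [-0.374, -0.904, 0, 0, 0, 0, 100],
  [-0.374, -0.904, 0, 0, 0, 0, 100],
  [-0.374, -0.904, 0, 0, 0, 0, 100],
  [-0.374, -0.904, 0, 0, 0, 0, 100],
  [-0.374, -0.904, 0, 0, 0, 0, 100],
])

```text
t: 1.77
tcp_pos: [0.5042, 0.0332, 0.231]
tcp_rot: [0.324, -3.124, -0.0]
contact_force: [-0.5, 0.8, -0.7]
width: 0.997
grasp_force: 0.0
```

Call:
apply_moves([
  [-0.374, -0.904, 0, 0, 0, 0, 100],
  [-0.374, -0.904, 0, 0, 0, 0, 100],
  [-0.374, -0.904, 0, 0, 0, 0, 100],
  [-0.374, -0.904, 0, 0, 0, 0, 100],
  [-0.374, -0.904, 0, 0, 0, 0, 100],
  [-0.374, -0.904, 0, 0, 0, 0, 100],
  [-0.374, -0.904, 0, 0, 0, 0, 100],
  [0, 0, 0, 0, 0, 0, 100],
])

```text
t: 2.43
tcp_pos: [0.6604, -0.1965, 0.227]
tcp_rot: [0.317, -3.122, 0.0]
contact_force: [-1.3, 1.2, -1.0]
width: 0.997
grasp_force: 0.0
```

```bash
cat >> h.py <<'E'
from scipy.spatial.transform import Rotation as Rn
def down(psi):
    """tool pointing down, tool y at world angle psi"""
    c,s=np.cos(psi),np.sin(psi); return np.c_[[-s,c,0],[c,s,0],[0,0,-1]]
def plan(p,R):
    """units to go from measured pose to (p,R): shift in present axes, shift in target axes, turn"""
    s=status.state(); R0=Rn.from_rotvec(s["tcp_rot"]).as_matrix(); d=np.asarray(p)-s["tcp_pos"]
    print("t%.2f"%s["t"],"pos",s["tcp_pos"].round(4),"F",s["contact_force"].round(1),"w%.3f"%s["width"],"q",s["qpos"].round(2))
    print("shift(now axes)",(R0.T@d/.04).round(3),"shift(target axes)",(R.T@d/.04).round(3),"turn",(Rn.from_matrix(R0.T@R).as_rotvec()/.1).round(3))
E
python3 - <<'E'
from h import *
plan([.6576,-.192,.004],down(1.7775))
t=viewer.camera("top"); s=viewer.camera("scene"); print(rect(blob(s,(260,330,395,390),.014)))
cv2.imwrite("pics/s1.png",s["pixels"][:,:,::-1])
E
```

```text
t2.43 pos [ 0.6604 -0.1965  0.227 ] F [-1.3  1.2 -1. ] w0.997 q [-0.29  0.46  0.39  1.51 -0.   -0.49]
shift(now axes) [0.025 0.125 5.574] shift(target axes) [0.044 0.125 5.574] turn [ 0.001 -0.036 -0.044]
((613.69189453125, -204.96365356445312), (285.1094665527344, 24.012062072753906), 11.291509628295898)
```

Call:
apply_moves([
  [0, 0, 0.8, 0, 0, 0, 100],
  [0, 0, 0.8, 0, 0, 0, 100],
  [0, 0, 0.8, 0, 0, 0, 100],
  [0, 0, 0.8, 0, 0, 0, 100],
  [0, 0, 0.8, 0, 0, 0, 100],
  [0, 0, 0.6, 0, 0, 0, 100],
  [0, 0, 0, 0, 0, 0, 100],
  [0, 0, 0, 0, 0, 0, 100],
])

```text
t: 3.2
tcp_pos: [0.6567, -0.1896, 0.0469]
tcp_rot: [0.326, -3.122, -0.002]
contact_force: [0.2, -0.2, 0.0]
width: 0.996
grasp_force: 0.0
```

```bash
python3 - <<'E'
from h import *
plan([.6576,-.192,.004],down(1.7775))
E
```

```text
t3.20 pos [ 0.6567 -0.1896  0.0469] F [ 0.2 -0.2  0. ] w0.996 q [-0.28  0.48  0.03  1.12  0.   -0.49]
shift(now axes) [-0.013 -0.066  1.072] shift(target axes) [-0.01  -0.064  1.072] turn [ 0.015 -0.025  0.015]
```

Call:
apply_moves([
  [0, -0.06, 0.4, 0, 0, 0, 100],
  [0, 0, 0.4, 0, 0, 0, 100],
  [0, 0, 0.27, 0, 0, 0, 100],
  [0, 0, 0, 0, 0, 0, 100],
  [0, 0, 0, 0, 0, 0, 0],
  [0, 0, 0, 0, 0, 0, 0],
  [0, 0, 0, 0, 0, 0, 0],
  [0, 0, 0, 0, 0, 0, 0],
])

```text
t: 3.87
tcp_pos: [0.6593, -0.1935, 0.0057]
tcp_rot: [-0.324, 3.123, -0.001]
contact_force: [-0.5, -0.3, -0.5]
width: 0.453
grasp_force: 0.0
```

Call:
apply_moves([
  [0, 0, 0, 0, 0, 0, 0],
  [0, 0, 0, 0, 0, 0, 0],
  [0, 0, 0, 0, 0, 0, 0],
  [0, 0, 0, 0, 0, 0, 0],
  [0, 0, 0, 0, 0, 0, 0],
  [0, 0, 0, 0, 0, 0, 0],
])

```text
t: 4.37
tcp_pos: [0.6589, -0.1936, 0.0052]
tcp_rot: [-0.324, 3.124, -0.001]
contact_force: [-1.5, -1.1, 6.2]
width: 0.143
grasp_force: 61.1
```

Call:
apply_moves([
  [0, 0, -0.3, 0, 0, 0, 0],
  [0, 0, -0.7, 0, 0, 0, 0],
  [0, 0, -0.8, 0, 0, 0, 0],
  [0, 0, -0.8, 0, 0, 0, 0],
  [0, 0, -0.8, 0, 0, 0, 0],
  [0, 0, -0.6, 0, 0, 0, 0],
])

```text
t: 4.87
tcp_pos: [0.6585, -0.1931, 0.167]
tcp_rot: [-0.325, 3.124, 0.0]
contact_force: [-0.1, 0.2, -5.0]
width: 0.14
grasp_force: 60.0
```

Call:
apply_moves([
  [0, 0, 0, 0, 0, 0.5, 0],
  [0, 0, 0, 0, 0, 0.9, 0],
  [0, 0, 0, 0, 0, 1, 0],
  [0, 0, 0, 0, 0, 1, 0],
  [0, 0, 0, 0, 0, 1, 0],
  [0, 0, 0, 0, 0, 1, 0],
  [0, 0, 0, 0, 0, 1, 0],
  [0, 0, 0, 0, 0, 1, 0],
])

```text
t: 5.53
tcp_pos: [0.658, -0.1931, 0.1637]
tcp_rot: [-0.834, -3.026, -0.0]
contact_force: [0.1, 1.1, -3.5]
width: 0.137
grasp_force: 60.0
```

Call:
apply_moves([
  [0, 0, 0, 0, 0, 1, 0],
  [0, 0, 0, 0, 0, 1, 0],
  [0, 0, 0, 0, 0, 1, 0],
  [0, 0, 0, 0, 0, 1, 0],
  [0, 0, 0, 0, 0, 1, 0],
  [0, 0, 0, 0, 0, 1, 0],
  [0, 0, 0, 0, 0, 1, 0],
  [0, 0, 0, 0, 0, 1, 0],
])

```text
t: 6.2
tcp_pos: [0.658, -0.1931, 0.1637]
tcp_rot: [-1.947, -2.463, 0.001]
contact_force: [0.1, 0.4, -4.8]
width: 0.142
grasp_force: 60.0
```

Call:
apply_moves([
  [0, 0, 0, 0, 0, 1, 0],
  [0, 0, 0, 0, 0, 1, 0],
  [0, 0, 0, 0, 0, 1, 0],
  [0, 0, 0, 0, 0, 1, 0],
  [0, 0, 0, 0, 0, 0.2, 0],
  [0, 0, 0, 0, 0, 0, 0],
  [0, 0, 0, 0, 0, 0, 0],
])

```text
t: 6.78
tcp_pos: [0.6584, -0.1932, 0.1641]
tcp_rot: [-2.411, -2.012, 0.001]
contact_force: [-0.1, -0.6, -4.6]
width: 0.142
grasp_force: 59.9
```

```bash
cat >> h.py <<'E'
O=np.array([.6115,.2210,0]); yaw=-.1835
ex=np.array([np.cos(yaw),np.sin(yaw),0]); ey=np.array([-np.sin(yaw),np.cos(yaw),0]); ez=np.array([0,0,1.])
def die(x,y,z=0): return O+x*ex+y*ey+z*ez
def bar(th,xp,ds=0,dz=0,xb=-.018,sf=-.1285,grip=.041):
    """TCP pose with the bar over the crest: th toe down, xp bar x at the crest"""
    u=np.cos(th)*ey-np.sin(th)*ez; n=np.sin(th)*ey+np.cos(th)*ez
    p=die(xb,sf,.034)+.0202*n-(xp+grip)*u+ds*ey+dz*ez
    return p,np.c_[u,np.cross(-n,u),-n]
E
python3 - <<'E'
from h import *
plan(*bar(0.18,.106,-.045,.08)); plan(*bar(0,.106,-.045,.08))
s=viewer.camera("scene"); cv2.imwrite("pics/s2.png",s["pixels"][:,:,::-1])
E
```

```text
t6.78 pos [ 0.6584 -0.1932  0.1641] F [-0.1 -0.6 -4.6] w0.142 q [-0.29  0.44  0.24  1.36 -0.    1.47]
shift(now axes) [ 2.118 -3.483  0.101] shift(target axes) [ 2.089 -3.491 -0.282] turn [-0.008 -1.801  0.038]
t6.78 pos [ 0.6584 -0.1932  0.1641] F [-0.1 -0.6 -4.6] w0.142 q [-0.29  0.44  0.24  1.36 -0.    1.47]
shift(now axes) [ 1.968 -3.483  0.751] shift(target axes) [ 1.956 -3.491  0.746] turn [-0.012 -0.001  0.037]
```

View pics/s2.png

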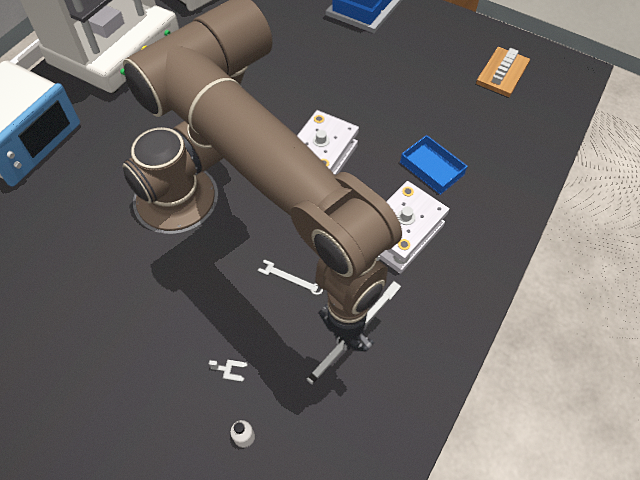

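The bar is level in the gripper with its toe at (395,290), pointing at the die. Next I bring it behind the fulcrum with the toe tilted down.

Call:
apply_moves([
  [0.424, -0.697, 0, 0, 0, 0, 0],
  [0.424, -0.697, 0, 0, 0, 0, 0],
  [0.424, -0.697, 0, 0, 0, 0, 0],
  [0.424, -0.697, 0.05, 0, 0, 0.04, 0],
  [0.424, -0.697, 0.05, 0, 0, 0, 0],
  [0, 0, 0, 0, -0.9, 0, 0],
  [0, 0, 0, 0, -0.9, 0, 0],
  [0, 0, 0, 0, 0, 0, 0],
])

```text
t: 7.5
tcp_pos: [0.5367, -0.0824, 0.1605]
tcp_rot: [2.319, 1.932, -0.212]
contact_force: [-0.4, 0.8, -5.4]
width: 0.135
grasp_force: 60.4
```

```bash
python3 - <<'E'
from h import *
plan(*bar(0.18,.106,-.045,.04)); plan(*bar(0.18,.106,-.045,.003))
t=viewer.camera("top"); s=viewer.camera("scene")
cv2.imwrite("pics/s3.png",np.hstack([cv2.resize(s["pixels"][150:370,240:460],(400,400)),cv2.resize(t["pixels"][140:290,200:350],(400,400))])[:,:,::-1])
E
```

```text
t7.50 pos [ 0.5367 -0.0824  0.1605] F [-0.4  0.8 -5.4] w0.135 q [-0.05  0.18 -0.14  1.27 -0.18  1.7 ]
shift(now axes) [0.121 0.006 1.004] shift(target axes) [0.119 0.005 1.004] turn [-0.     0.018  0.021]
t7.50 pos [ 0.5367 -0.0824  0.1605] F [-0.4  0.8 -5.4] w0.135 q [-0.05  0.18 -0.14  1.27 -0.18  1.7 ]
shift(now axes) [0.288 0.006 1.913] shift(target axes) [0.284 0.005 1.914] turn [-0.     0.018  0.021]
```

View pics/s3.png

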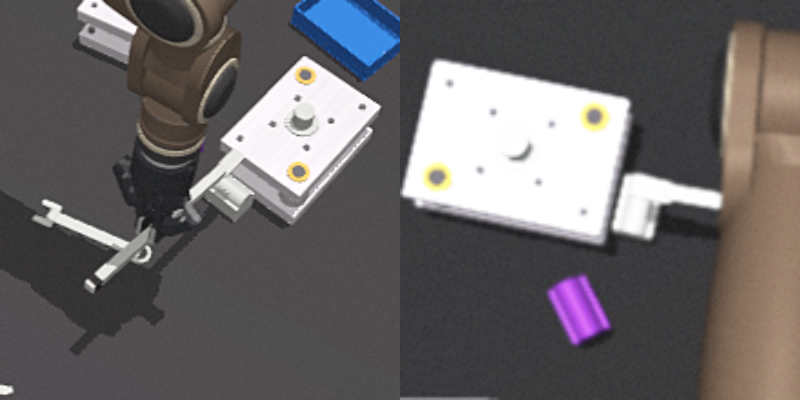

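Left crop: toe at about (235,160), just outside the plate's right-hand face above the fulcrum (235,195). Right crop: the bar crosses the fulcrum (635,205), and the purple decoy is clear of it. Lowering.

Call:
apply_moves([
  [0.05, 0, 0.3, 0, 0, 0, 0],
  [0.06, 0, 0.4, 0, 0, 0, 0],
  [0.06, 0, 0.4, 0, 0, 0, 0],
  [0.06, 0, 0.4, 0, 0, 0, 0],
  [0.05, 0, 0.3, 0, 0, 0, 0],
  [0, 0, 0.1, 0, 0, 0, 0],
  [0, 0, 0, 0, 0, 0, 0],
  [0, 0, 0, 0, 0, 0, 0],
])

```text
t: 8.27
tcp_pos: [0.5368, -0.0878, 0.0842]
tcp_rot: [2.325, 1.927, -0.209]
contact_force: [-0.4, -1.5, -3.0]
width: 0.14
grasp_force: 60.3
```

```bash
python3 - <<'E'
from h import *
plan(*bar(0.18,.106,-.045,.002)); plan(*bar(0.18,.106,0,.002))
t=viewer.camera("top"); s=viewer.camera("scene")
P=cloud(s)[150:370,240:460]; D=(P-O); dx=D@ex; dy=D@ey
# bar points near toe: high points right of the die face
for a in np.arange(-.20,-.10,.01):
    m=(dy>a)&(dy<a+.01)&(dx>-.035)&(dx<.0)&(P[...,2]>.03)&(P[...,2]<.13)
    if m.sum()>3: print("s%.3f"%a,m.sum(),"x%.3f z95 %.3f med %.3f"%(np.median(dx[m]),np.percentile(P[...,2][m],90),np.median(P[...,2][m])))
print("spanner",cast(t,[[340,242],[342,297]],.006).round(3).tolist())
E
```

```text
t8.27 pos [ 0.5368 -0.0878  0.0842] F [-0.4 -1.5 -3. ] w0.140 q [-0.07  0.22 -0.27  1.11 -0.18  1.69]
shift(now axes) [ 0.075 -0.022  0.037] shift(target axes) [ 0.075 -0.022  0.037] turn [-0.004 -0.007 -0.035]
t8.27 pos [ 0.5368 -0.0878  0.0842] F [-0.4 -1.5 -3. ] w0.140 q [-0.07  0.22 -0.27  1.11 -0.18  1.69]
shift(now axes) [ 1.182 -0.026 -0.164] shift(target axes) [ 1.182 -0.022 -0.165] turn [-0.004 -0.007 -0.035]
s-0.200 22 x-0.015 z95 0.073 med 0.069
s-0.190 22 x-0.015 z95 0.071 med 0.067
s-0.180 25 x-0.015 z95 0.069 med 0.067
s-0.170 23 x-0.017 z95 0.063 med 0.061
s-0.160 29 x-0.018 z95 0.062 med 0.059
s-0.150 54 x-0.010 z95 0.061 med 0.049
s-0.140 48 x-0.012 z95 0.062 med 0.055
s-0.130 23 x-0.016 z95 0.051 med 0.047
s-0.120 17 x-0.015 z95 0.044 med 0.039
s-0.110 45 x-0.021 z95 0.088 med 0.076
spanner [[0.502, -0.043, 0.006], [0.35, -0.052, 0.006]]
```

Call:
apply_moves([
  [0.2, -0.01, -0.035, 0, 0, -0.03, 0],
  [0.2, -0.01, -0.035, 0, 0, 0, 0],
  [0.2, 0, -0.035, 0, 0, 0, 0],
  [0, 0, 0, 0, 0, 0, 0],
])

```text
t: 8.7
tcp_pos: [0.5408, -0.0611, 0.0838]
tcp_rot: [2.32, 1.933, -0.208]
contact_force: [1.3, -0.3, -5.2]
width: 0.141
grasp_force: 60.3
```

Call:
apply_moves([
  [0.2, 0, -0.03, 0, 0, 0, 0],
  [0.2, 0, -0.03, 0, 0, 0, 0],
  [0.18, 0, 0, 0, 0, 0, 0],
  [0, 0, 0, 0, 0, 0, 0],
])

```text
t: 9.03
tcp_pos: [0.5447, -0.0387, 0.0814]
tcp_rot: [2.321, 1.933, -0.21]
contact_force: [0.1, -0.6, -3.2]
width: 0.14
grasp_force: 60.3
```

```bash
cat >> h.py <<'E'
def plate(d,box):
    """plate top height and lift, referred to the bench seen beside it"""
    P=cloud(d)[box[1]:box[3],box[0]:box[2]].reshape(-1,3); D=P-O; a,b,z=D@ex,D@ey,P[:,2]
    m=(abs(a)<.06)&(abs(b)<.09)&(np.hypot(a,b)>.03)&(z>.07)&(z<.11); f=(b<-.08)&(b>-.16)&(a<-.02)&(a>-.05)&(z>.03)&(z<.055)
    q=P[f]; return m.sum(),z[m].mean().round(5),np.median(z[m]).round(5),"fulcrum",(q.mean(0)-O)@ex if len(q) else 0,(q.mean(0)-O)@ey if len(q) else 0
BT,BS=(195,150,300,240),(350,170,455,275)
E
python3 - <<'E'
from h import *
plan(*bar(0.18,.106)); plan(*bar(0.10,.105))
print("start",plate(dict(np.load("top0.npz")),BT),plate(dict(np.load("scene0.npz")),BS))
t=viewer.camera("top"); s=viewer.camera("scene")
print("now",plate(t,BT),plate(s,BS))
cv2.imwrite("pics/s4.png",cv2.resize(s["pixels"][165:285,320:480],(800,600),interpolation=2)[:,:,::-1])
E
```

```text
t9.03 pos [ 0.5447 -0.0387  0.0814] F [ 0.1 -0.6 -3.2] w0.140 q [ 0.02  0.24 -0.25  1.12 -0.18  1.78]
shift(now axes) [-0.044  0.008  0.039] shift(target axes) [-0.044  0.008  0.039] turn [-0.006 -0.006  0.019]
t9.03 pos [ 0.5447 -0.0387  0.0814] F [ 0.1 -0.6 -3.2] w0.140 q [ 0.02  0.24 -0.25  1.12 -0.18  1.78]
shift(now axes) [-0.048  0.008  0.332] shift(target axes) [-0.074  0.008  0.327] turn [-0.006  0.794  0.019]
start (np.int64(2602), np.float64(0.08776), np.float64(0.08765), 'fulcrum', np.float64(-0.03448775812147744), np.float64(-0.1264493583766005)) (np.int64(2275), np.float64(0.08715), np.float64(0.08715), 'fulcrum', np.float64(-0.03497176667966423), np.float64(-0.13418176727506864))
now (np.int64(2602), np.float64(0.08791), np.float64(0.08788), 'fulcrum', np.float64(-0.03674827093036065), np.float64(-0.1243541953111028)) (np.int64(2257), np.float64(0.08716), np.float64(0.08716), 'fulcrum', np.float64(-0.03748428118380568), np.float64(-0.12544534813551167))
```

View pics/s4.png

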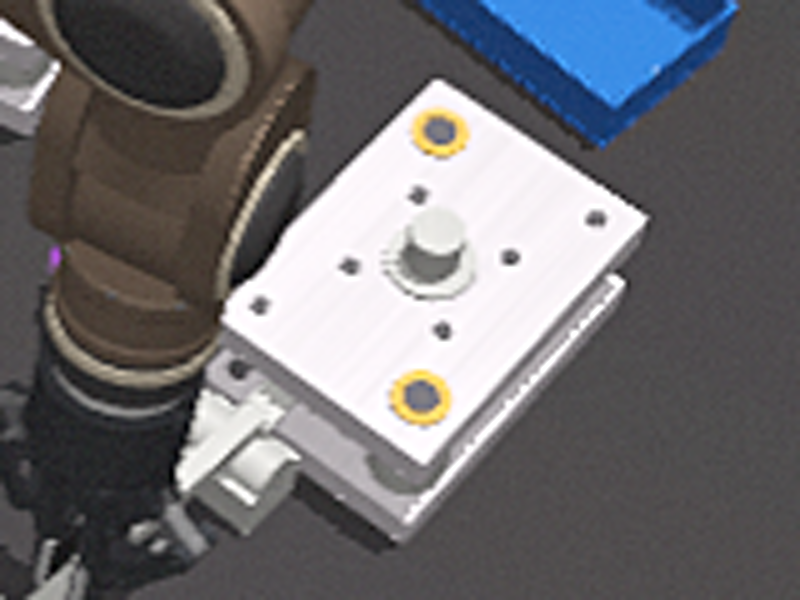

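The toe, at (275,405) in the crop, has gone under the plate edge on top of the fulcrum. Now I compute the levering steps.

```bash
python3 - <<'E'
from h import *
th=[.18,.10,.05,0,-.05,-.10,-.15,-.2]
xp=lambda a:.106-.015*(.18-a)
for a,b in zip(th,th[1:]):
    p,R=bar(a,xp(a)); q,S=bar(b,xp(b)); print(a,b,(R.T@(q-p)/.04).round(3),(Rn.from_matrix(R.T@S).as_rotvec()/.1).round(3))
E
```

```text
0.18 0.1 [ 0.001 -0.     0.293] [0.  0.8 0. ]
0.1 0.05 [-0.002  0.     0.182] [ 0.   0.5 -0. ]
0.05 0 [-0.002 -0.     0.181] [ 0.   0.5 -0. ]
0 -0.05 [-0.002 -0.     0.18 ] [0.  0.5 0. ]
-0.05 -0.1 [-0.002  0.     0.179] [0.  0.5 0. ]
-0.1 -0.15 [-0.002 -0.     0.178] [ 0.   0.5 -0. ]
-0.15 -0.2 [-0.002 -0.     0.177] [0.  0.5 0. ]
```

Call:
apply_moves([
  [-0.04, 0, 0.07, 0, 0.2, 0, 0],
  [0, 0, 0.09, 0, 0.2, 0, 0],
  [0, 0, 0.07, 0, 0.2, 0, 0],
  [0, 0, 0.08, 0, 0.2, 0, 0],
  [0, 0, 0.09, 0, 0.25, 0, 0],
  [0, 0, 0.09, 0, 0.25, 0, 0],
  [0, 0, 0, 0, 0, 0, 0],
])

```text
t: 9.72
tcp_pos: [0.5435, -0.0446, 0.0623]
tcp_rot: [2.394, 1.988, -0.057]
contact_force: [0.6, 1.6, -1.7]
width: 0.142
grasp_force: 60.7
```

Call:
apply_moves([
  [0, 0, 0.09, 0, 0.25, 0, 0],
  [0, 0, 0.09, 0, 0.25, 0, 0],
  [0, 0, 0, 0, 0, 0, 0],
])

```text
t: 9.97
tcp_pos: [0.5445, -0.0448, 0.0569]
tcp_rot: [-2.416, -2.009, -0.005]
contact_force: [-2.2, 2.4, 8.6]
width: 0.14
grasp_force: 62.0
```

```bash
python3 - <<'E'
from h import *
plan(*bar(0.0,.1033))
t=viewer.camera("top"); s=viewer.camera("scene")
print("now",plate(t,BT),plate(s,BS), status.state()["moment"])
E
```

```text
t9.97 pos [ 0.5445 -0.0448  0.0569] F [-2.2  2.4  8.6] w0.140 q [-0.08  0.22 -0.31  1.03  0.    1.67]
shift(now axes) [ 0.018 -0.015  0.066] shift(target axes) [ 0.018 -0.014  0.066] turn [ 0.021 -0.025  0.   ]
now (np.int64(2590), np.float64(0.08854), np.float64(0.08855), 'fulcrum', np.float64(-0.037602533586826845), np.float64(-0.1270191384204895)) (np.int64(2277), np.float64(0.08775), np.float64(0.08771), 'fulcrum', np.float64(-0.04066738167869345), np.float64(-0.13331819940508127)) [-0.16819999  0.67468729  0.09942892]
```

Call:
apply_moves([
  [0, 0, 0.1, 0, 0.25, 0, 0],
  [0, 0, 0.1, 0, 0.25, 0, 0],
  [0, 0, 0.1, 0, 0.25, 0, 0],
  [0, 0, 0.1, 0, 0.25, 0, 0],
  [0, 0, 0, 0, 0, 0, 0],
])

```text
t: 10.48
tcp_pos: [0.5451, -0.0441, 0.0414]
tcp_rot: [-2.365, -1.967, -0.125]
contact_force: [-2.2, 0.6, 9.7]
width: 0.137
grasp_force: 62.1
```

```bash
python3 - <<'E'
from h import *
plan(*bar(-.1,.1018))
t=viewer.camera("top"); s=viewer.camera("scene")
print("now",plate(t,BT),plate(s,BS), status.state()["moment"])
E
```

```text
t10.48 pos [ 0.5451 -0.0441  0.0414] F [-2.2  0.6  9.7] w0.137 q [-0.14  0.23 -0.35  0.99  0.1   1.62]
shift(now axes) [ 0.    -0.027  0.039] shift(target axes) [ 0.    -0.027  0.039] turn [ 0.033 -0.029  0.005]
now (np.int64(2627), np.float64(0.09337), np.float64(0.09335), 'fulcrum', np.float64(-0.03747062816925944), np.float64(-0.12665303246961537)) (np.int64(2297), np.float64(0.09266), np.float64(0.09261), 'fulcrum', np.float64(-0.04052482485090642), np.float64(-0.13243664274678543)) [-0.199668    0.41402594  0.23705467]
```

Call:
apply_moves([
  [0, 0, 0.09, 0, 0.23, 0, 0],
  [0, 0, 0.09, 0, 0.23, 0, 0],
  [0, 0, 0.09, 0, 0.24, 0, 0],
  [0, 0, 0, 0, 0, 0, 0],
  [0, 0, 0, 0, 0, 0, 0],
])

```text
t: 11.0
tcp_pos: [0.5456, -0.0432, 0.031]
tcp_rot: [-2.328, -1.937, -0.203]
contact_force: [-3.0, -1.3, 9.2]
width: 0.137
grasp_force: 62.2
```

```bash
python3 - <<'E'
from h import *
plan(*bar(-.17,.1007))
t=viewer.camera("top"); s=viewer.camera("scene")
print("now",plate(t,BT),plate(s,BS), status.state()["moment"])
E
```

```text
t11.00 pos [ 0.5456 -0.0432  0.031 ] F [-3.  -1.3  9.2] w0.137 q [-0.17  0.24 -0.36  0.96  0.17  1.58]
shift(now axes) [ 0.    -0.034  0.028] shift(target axes) [ 0.    -0.034  0.028] turn [ 0.038 -0.008  0.01 ]
now (np.int64(2626), np.float64(0.09656), np.float64(0.09655), 'fulcrum', np.float64(-0.037841683222090514), np.float64(-0.12662805120873433)) (np.int64(2305), np.float64(0.09586), np.float64(0.09593), 'fulcrum', np.float64(-0.04096711572889485), np.float64(-0.13407199644717993)) [-0.29808721  0.41403649  0.3151048 ]
```

The plate is up about 11 mm. Next I lower the toe, withdraw the bar and lay it down to the right.

Call:
apply_moves([
  [0, 0, -0.1, 0, -0.3, 0, 0],
  [0, 0, -0.11, 0, -0.3, 0, 0],
  [0, 0, -0.11, 0, -0.3, 0, 0],
  [0, 0, -0.12, 0, -0.3, 0, 0],
  [0, 0, -0.12, 0, -0.3, 0, 0],
  [0, 0, -0.12, 0, -0.3, 0, 0],
  [0, 0, -0.16, 0, -0.4, 0, 0],
  [0, 0, -0.05, 0, 0, 0, 0],
])

```text
t: 11.77
tcp_pos: [0.5441, -0.0441, 0.0648]
tcp_rot: [2.389, 1.99, -0.06]
contact_force: [0.5, 0.3, -3.9]
width: 0.138
grasp_force: 60.4
```

```bash
python3 - <<'E'
from h import *
plan(*bar(.05,.104,0,.003))
s=viewer.camera("scene"); print("now",plate(s,BS))
print("oil",cast(dict(np.load("top0.npz")),[487,228],.09))
E
```

```text
t11.77 pos [ 0.5441 -0.0441  0.0648] F [ 0.5  0.3 -3.9] w0.138 q [-0.05  0.22 -0.3   1.06 -0.05  1.7 ]
shift(now axes) [ 0.016 -0.002  0.008] shift(target axes) [ 0.016 -0.002  0.008] turn [0.004 0.001 0.017]
now (np.int64(2301), np.float64(0.09589), np.float64(0.09582), 'fulcrum', np.float64(-0.042274557546778085), np.float64(-0.1318274613172372))
oil [[ 0.5419594  -0.43304192  0.09      ]]
```

Call:
apply_moves([
  [-0.3, 0, 0, 0, 0, 0, 0],
  [-0.6, 0, 0, 0, 0, 0, 0],
  [-0.8, 0, 0, 0, 0, 0, 0],
  [-0.8, 0, 0, 0, 0, 0, 0],
  [-0.8, 0, 0, 0, 0, 0, 0],
  [-0.7, 0, 0, 0, 0, 0, 0],
  [0, 0, 0, 0, 0.5, 0, 0],
  [0, 0, 0, 0, 0, 0, 0],
])

```text
t: 12.48
tcp_pos: [0.5132, -0.205, 0.0717]
tcp_rot: [-2.419, -2.002, -0.001]
contact_force: [0.9, -0.2, -4.5]
width: 0.14
grasp_force: 60.3
```

Call:
apply_moves([
  [0, 0.4, 0, 0, 0, 0, 0],
  [0, 0.7, 0, 0, 0, 0, 0],
  [0, 0.7, 0, 0, 0, 0, 0],
  [0, 0.7, 0, 0, 0, 0, 0],
  [0, 0, 0.5, 0, 0, 0, 0],
  [0, 0, 0.5, 0, 0, 0, 0],
  [0, 0, 0, 0, 0, 0, 0],
  [0, 0, 0, 0, 0, 0, 0],
])

```text
t: 13.15
tcp_pos: [0.611, -0.2196, 0.0303]
tcp_rot: [-2.412, -2.006, 0.004]
contact_force: [-0.6, -1.2, -3.7]
width: 0.141
grasp_force: 60.5
```

```bash
python3 - <<'E'
from h import *
st=status.state(); plan([*st["tcp_pos"][:2],.0062],down(-.1835))
t=viewer.camera("top"); s=viewer.camera("scene"); print("now",plate(t,BT),plate(s,BS))
cv2.imwrite("pics/s5.png",s["pixels"][:,:,::-1])
E
```

```text
t13.15 pos [ 0.611  -0.2196  0.0303] F [-0.6 -1.2 -3.7] w0.141 q [-0.34  0.43 -0.09  1.06 -0.    1.41]
shift(now axes) [-0.     0.003  0.601] shift(target axes) [0.    0.    0.601] turn [-0.049 -0.005  0.005]
now (np.int64(2627), np.float64(0.09645), np.float64(0.09647), 'fulcrum', np.float64(-0.03488799054309098), np.float64(-0.1260480359517696)) (np.int64(2307), np.float64(0.09586), np.float64(0.09592), 'fulcrum', np.float64(-0.034531393581238204), np.float64(-0.13349065073817712))
```

View pics/s5.png

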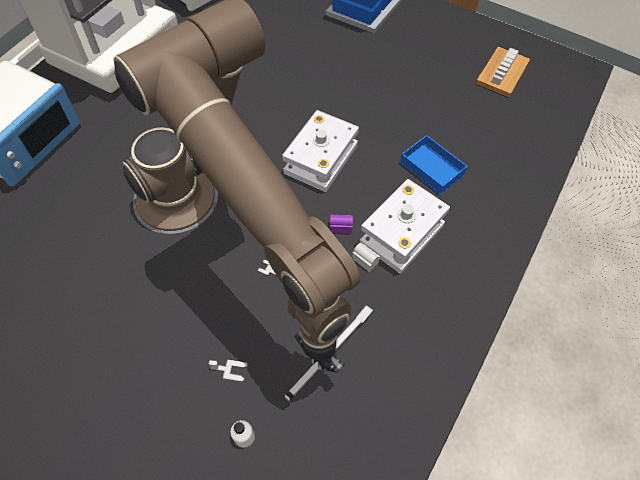

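The bar hangs clear, its toe at (368,312) and its rear at (290,396), with the fulcrum, shim and bottle untouched. Laying it down.

Call:
apply_moves([
  [0, 0, 0.25, 0, 0, 0, 0],
  [0, 0, 0.22, 0, 0, 0, 0],
  [0, 0, 0.12, 0, 0, 0, 0],
  [0, 0, 0, 0, 0, 0, 0],
  [0, 0, 0, 0, 0, 0, 0],
])

```text
t: 13.67
tcp_pos: [0.6123, -0.22, 0.008]
tcp_rot: [-2.414, -2.008, 0.001]
contact_force: [1.7, -0.2, -3.7]
width: 0.139
grasp_force: 60.6
```

Call:
apply_moves([
  [0, 0, 0, 0, 0, 0, 25],
  [0, 0, 0, 0, 0, 0, 40],
  [0, 0, 0, 0, 0, 0, 60],
  [0, 0, 0, 0, 0, 0, 60],
  [0, 0, 0, 0, 0, 0, 60],
  [0, 0, -0.4, 0, 0, 0, 60],
  [0, 0, -0.8, 0, 0, 0, 60],
  [0, 0, -0.8, 0, 0, 0, 60],
])

```text
t: 14.33
tcp_pos: [0.6117, -0.2198, 0.0882]
tcp_rot: [-2.413, -2.007, 0.003]
contact_force: [1.0, -0.4, -0.3]
width: 0.597
grasp_force: 0.0
```

Call:
apply_moves([
  [0, 0, -0.8, 0, 0, 0, 60],
  [0, 0, -0.6, 0, 0, 0, 60],
  [0, 0, 0, 0, 0, 0, 60],
])

```text
t: 14.58
tcp_pos: [0.6154, -0.2211, 0.1514]
tcp_rot: [2.409, 2.004, 0.007]
contact_force: [0.8, -0.1, 0.9]
width: 0.597
grasp_force: 0.0
```

```bash
python3 - <<'E'
from h import *
st=status.state(); print(st["tcp_pos"],st["contact_force"])
t=viewer.camera("top"); s=viewer.camera("scene")
for d,b in((t,(425,250,460,292)),(s,(203,352,252,386))):
    P=cloud(d)[b[1]:b[3],b[0]:b[2]].reshape(-1,3); z=P[:,2]; ok=(z<.06)&(z>-.02)&(P[:,0]>.3)
    f=P[ok&(z>.025)]; print("fin",len(f),f.mean(0).round(4),np.percentile(f[:,2],80).round(4))
    g=cv2.cvtColor(d["pixels"],cv2.COLOR_RGB2GRAY)[b[1]:b[3],b[0]:b[2]].reshape(-1)
    q=P[ok&(g>110)&(z<.012)]; 
    p=blob(d,b,.006)
    # prong half: points ahead of fin by >38 mm
    u=q[:,:2].mean(0)-f[:,:2].mean(0); u/=np.linalg.norm(u)
    for _ in range(3):
        a=(q[:,:2]-f[:,:2].mean(0))@u; w=q[a>.033][:,:2]; v=w.mean(0)-f[:,:2].mean(0); u=v/np.linalg.norm(v)
    print("dir deg",np.degrees(np.arctan2(u[1],u[0])),rect(w),w.mean(0),"contour max along", ((p[:,:2]-f[:,:2].mean(0))@u).max(),((p[:,:2]-f[:,:2].mean(0))@u).min())
cv2.imwrite("pics/s6.png",np.hstack([cv2.resize(s["pixels"][340:400,190:270],(400,300)),cv2.resize(t["pixels"][240:300,405:485],(400,300))])[:,:,::-1])
E
```

```text
[ 0.61536522 -0.22111194  0.15135276] [ 0.76235279 -0.06496962  0.87703338]
fin 24 [ 0.3948 -0.3435  0.0346] 0.0374
dir deg -12.37487669325112 ((436.2635803222656, -353.6712951660156), (13.630234718322754, 19.085521697998047), 72.69132232666016) [ 0.43495672 -0.35229282] contour max along 0.08956139217058025 -0.03660962509155618
fin 42 [ 0.3979 -0.3478  0.0347] 0.0385
dir deg 21.38643143910941 ((446.220458984375, -327.2080993652344), (38.93659210205078, 49.87495422363281), 21.500080108642578) [ 0.44461919 -0.32947157] contour max along 0.07453832133974095 -0.010827750610732925
```

View pics/s6.png

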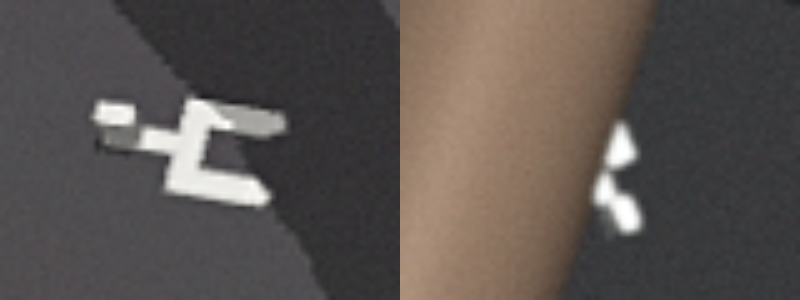

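In the left crop the shim lies as before, with its fin at (115,112) and its prongs to the right. In the top view the arm hides part of it, so I use the first top picture for that.

```bash
python3 - <<'E'
from h import *
t=dict(np.load("top0.npz")); s=dict(np.load("scene0.npz"))
for d,b in((t,(425,250,460,292)),(s,(203,352,252,386))):
    P=cloud(d)[b[1]:b[3],b[0]:b[2]].reshape(-1,3); z=P[:,2]; ok=(z<.06)&(z>-.02)&(P[:,0]>.3)
    f=P[ok&(z>.025)][:,:2]; g=cv2.cvtColor(d["pixels"],cv2.COLOR_RGB2GRAY)[b[1]:b[3],b[0]:b[2]].reshape(-1)
    q=cast(d,np.argwhere((g>110).reshape(b[3]-b[1],-1))[:,::-1]+[b[0],b[1]],.006)[:,:2]
    F=f.mean(0); u=np.array([np.cos(.37),np.sin(.37)])
    for _ in range(5):
        n=np.array([-u[1],u[0]]); a=(q-F)@u; w=q[a>.036]; h=(w@n).max()+(w@n).min(); 
        c=w@n; mid=(np.percentile(c,2)+np.percentile(c,98))/2
        # prong direction from the two prongs' edges
        L=w[c>mid+.011]; R=w[c<mid-.011]
        ang=[]
        for e in(L,R):
            vx,vy=cv2.fitLine(e.astype(np.float32),2,0,.01,.01)[:2].ravel(); sgn=np.sign(vx); ang.append(np.arctan2(vy*sgn,vx*sgn))
        u=np.array([np.cos(np.mean(ang)),np.sin(np.mean(ang))])
    n=np.array([-u[1],u[0]])
    print("fin",len(f),F.round(4),"ang deg",np.degrees(ang),"width",np.ptp(w@n),"mid lateral rel fin",mid-F@n,"tip ahead of fin",((w-F)@u).max())
E
```

```text
fin 25 [ 0.3951 -0.3434] ang deg [20.1279  21.59394] width 0.051748856109086694 mid lateral rel fin -0.0012746231010105635 tip ahead of fin 0.07734814311274335
fin 43 [ 0.398  -0.3478] ang deg [22.634884 21.262165] width 0.04841792757478558 mid lateral rel fin 0.0006224712752198047 tip ahead of fin 0.07445855751469238
```

Call:
apply_moves([
  [0, 0, 0, 0, 0, -0.98, 60],
  [0, 0, 0, 0, 0, -0.98, 60],
  [0, 0, 0, 0, 0, -0.98, 60],
  [0, 0, 0, 0, 0, -0.98, 60],
  [0, 0, 0, 0, 0, -0.98, 60],
  [0, 0, 0, 0, 0, -0.98, 60],
  [0, 0, 0, 0, 0, -0.98, 60],
  [0, 0, 0, 0, 0, -0.98, 60],
])

```text
t: 15.35
tcp_pos: [0.6119, -0.2198, 0.1423]
tcp_rot: [-1.456, -2.779, 0.001]
contact_force: [0.3, 0.1, 0.3]
width: 0.603
grasp_force: 0.0
```

Call:
apply_moves([
  [0, 0, 0, 0, 0, -0.98, 60],
  [0, 0, 0, 0, 0, -0.98, 60],
  [0, 0, 0, 0, 0, -0.98, 60],
  [0, 0, 0, 0, 0, -0.98, 60],
  [0, 0, 0, 0, 0, -0.98, 60],
  [0, 0, 0, 0, 0, -0.98, 60],
  [0, 0, 0, 0, 0, -0.98, 60],
  [0, 0, 0, 0, 0, -0.98, 60],
])

```text
t: 16.02
tcp_pos: [0.6119, -0.2198, 0.1423]
tcp_rot: [-0.284, -3.125, -0.001]
contact_force: [0.4, -0.3, -0.9]
width: 0.599
grasp_force: 0.0
```

Call:
apply_moves([
  [0, 0, 0, 0, 0, -0.95, 60],
  [0, 0, 0, 0, 0, -0.95, 60],
  [0, 0, 0, 0, 0, -0.95, 60],
  [0, 0, 0, 0, 0, -0.95, 60],
  [0, 0, 0, 0, 0, -0.95, 60],
  [0, 0, 0, 0, 0, -0.8, 60],
  [0, 0, 0, 0, 0, 0, 60],
])

```text
t: 16.6
tcp_pos: [0.612, -0.2199, 0.1425]
tcp_rot: [0.579, -3.085, -0.003]
contact_force: [-0.3, 0.4, 0.1]
width: 0.598
grasp_force: 0.0
```

```bash
python3 - <<'E'
from h import *
plan([.3965,-.3456,.006],down(1.944))
E
```

```text
t16.60 pos [ 0.612  -0.2199  0.1425] F [-0.3  0.4  0.1] w0.598 q [-0.34  0.38  0.09  1.29 -0.   -0.72]
shift(now axes) [ 6.151 -0.985  3.426] shift(target axes) [ 6.163 -0.963  3.412] turn [ 0.023 -0.027 -0.023]
```

Call:
apply_moves([
  [0.77, -0.121, 0, 0, 0, -0.023, 60],
  [0.77, -0.121, 0, 0, 0, 0, 60],
  [0.77, -0.121, 0, 0, 0, 0, 60],
  [0.77, -0.121, 0, 0, 0, 0, 60],
  [0.77, -0.121, 0, 0, 0, 0, 60],
  [0.77, -0.121, 0, 0, 0, 0, 60],
  [0.77, -0.121, 0, 0, 0, 0, 60],
  [0.77, -0.121, 0, 0, 0, 0, 60],
])

```text
t: 17.27
tcp_pos: [0.3954, -0.3457, 0.1435]
tcp_rot: [0.576, -3.087, -0.002]
contact_force: [1.4, 0.2, -0.1]
width: 0.602
grasp_force: 0.0
```

Call:
apply_moves([
  [0, 0, 0.6, 0, 0, 0, 60],
  [0, 0, 0.8, 0, 0, 0, 60],
  [0, 0, 0.8, 0, 0, 0, 60],
  [0, 0, 0, 0, 0, 0, 60],
  [0, 0, 0, 0, 0, 0, 60],
])

```text
t: 17.68
tcp_pos: [0.3955, -0.3442, 0.0548]
tcp_rot: [0.577, -3.084, -0.007]
contact_force: [0.3, -0.9, 1.5]
width: 0.601
grasp_force: 0.0
```

```bash
python3 - <<'E'
from h import *
plan([.3965,-.3456,.006],down(1.944))
s=viewer.camera("scene"); t=viewer.camera("top")
cv2.imwrite("pics/s7.png",np.hstack([cv2.resize(s["pixels"][310:400,170:290],(400,300)),cv2.resize(t["pixels"][210:300,385:505],(400,300))])[:,:,::-1])
E
```

```text
t17.68 pos [ 0.3955 -0.3442  0.0548] F [ 0.3 -0.9  1.5] w0.601 q [-0.72  0.19 -0.36  1.03 -0.   -1.09]
shift(now axes) [-0.014 -0.047  1.22 ] shift(target axes) [-0.01  -0.041  1.22 ] turn [ 0.049 -0.029 -0.036]
```

View pics/s7.png

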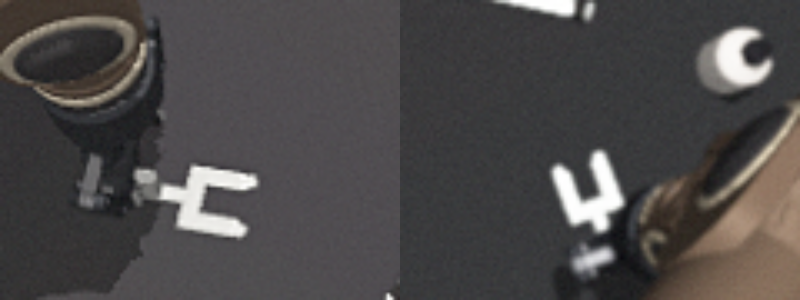

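The open fingers stand over the fin, at (147,185) in the left crop, with the prongs clear at (220,200). Descending and gripping.

Call:
apply_moves([
  [-0.01, -0.04, 0.4, 0, 0, -0.03, 60],
  [0, 0, 0.4, 0, 0, 0, 60],
  [0, 0, 0.4, 0, 0, 0, 60],
  [0, 0, 0, 0, 0, 0, 60],
])

```text
t: 18.12
tcp_pos: [0.398, -0.3466, 0.008]
tcp_rot: [0.584, -3.086, -0.001]
contact_force: [-1.6, 0.1, 0.8]
width: 0.601
grasp_force: 0.0
```

Call:
apply_moves([
  [0, 0, 0, 0, 0, 0, 0],
  [0, 0, 0, 0, 0, 0, 0],
  [0, 0, 0, 0, 0, 0, 0],
  [0, 0, 0, 0, 0, 0, 0],
  [0, 0, 0, 0, 0, 0, 0],
  [0, 0, 0, 0, 0, 0, 0],
  [0, 0, 0, 0, 0, 0, 0],
  [0, 0, 0, 0, 0, 0, 0],
])

```text
t: 18.78
tcp_pos: [0.3991, -0.3477, 0.0105]
tcp_rot: [-0.584, 3.085, -0.003]
contact_force: [-0.2, 0.5, 6.8]
width: 0.104
grasp_force: 59.1
```

```bash
python3 - <<'E'
from h import *
plan([.3965,-.3456,.006],down(1.944)); print(status.state()["grasp_force"])
E
```

```text
t18.78 pos [ 0.3991 -0.3477  0.0105] F [-0.2  0.5  6.8] w0.104 q [-0.72  0.23 -0.42  0.92 -0.   -1.09]
shift(now axes) [0.041 0.073 0.111] shift(target axes) [0.041 0.073 0.112] turn [-0.024  0.011  0.01 ]
59.13239657878876
```

Call:
apply_moves([
  [0, 0, -0.2, 0, 0, 0, 0],
  [0, 0, -0.6, 0, 0, 0, 0],
  [0, 0, -0.8, 0, 0, 0, 0],
  [0, 0, -0.8, 0, 0, 0, 0],
  [0, 0, -0.8, 0, 0, 0, 0],
  [0, 0, -0.6, 0, 0, 0, 0],
])

```text
t: 19.28
tcp_pos: [0.3984, -0.3472, 0.1642]
tcp_rot: [-0.584, 3.086, -0.003]
contact_force: [0.8, -0.8, 0.5]
width: 0.101
grasp_force: 58.6
```

Call:
apply_moves([
  [0, 0, 0, 0, 0, 0.9, 0],
  [0, 0, 0, 0, 0, 0.95, 0],
  [0, 0, 0, 0, 0, 0.95, 0],
  [0, 0, 0, 0, 0, 0.95, 0],
  [0, 0, 0, 0, 0, 0.95, 0],
  [0, 0, 0, 0, 0, 0.87, 0],
  [0, 0, 0, 0, 0, 0, 0],
])

```text
t: 19.87
tcp_pos: [0.398, -0.3469, 0.1612]
tcp_rot: [-0.29, -3.128, 0.0]
contact_force: [-0.3, 0.2, -0.1]
width: 0.099
grasp_force: 58.6
```

Call:
apply_moves([
  [0.05, 0.5, 0, 0, 0, 0, 0],
  [0.093, 0.928, 0, 0, 0, 0, 0],
  [0.093, 0.928, 0, 0, 0, 0, 0],
  [0.093, 0.928, 0, 0, 0, 0, 0],
  [0.093, 0.928, 0, 0, 0, 0, 0],
  [0.093, 0.928, 0, 0, 0, 0, 0],
  [0.093, 0.928, 0, 0, 0, 0, 0],
  [0.093, 0.928, 0, 0, 0, 0, 0],
])

```text
t: 20.53
tcp_pos: [0.4211, -0.065, 0.1613]
tcp_rot: [0.283, 3.129, 0.0]
contact_force: [1.0, -0.3, -0.9]
width: 0.105
grasp_force: 58.7
```

Call:
apply_moves([
  [0.093, 0.928, 0, 0, 0, 0, 0],
  [0.093, 0.928, 0, 0, 0, 0, 0],
  [0.093, 0.928, 0, 0, 0, 0, 0],
  [0.093, 0.928, 0, 0, 0, 0, 0],
  [0.093, 0.928, 0, 0, 0, 0, 0],
  [0.093, 0.928, 0, 0, 0, 0, 0],
  [0.093, 0.928, 0, 0, 0, 0, 0],
  [0.093, 0.928, 0, 0, 0, 0, 0],
])

```text
t: 21.2
tcp_pos: [0.4458, 0.2327, 0.1612]
tcp_rot: [-0.282, -3.129, -0.0]
contact_force: [0.1, -0.5, -1.0]
width: 0.102
grasp_force: 58.7
```

Call:
apply_moves([
  [0.093, 0.928, 0, 0, 0, 0, 0],
  [0.093, 0.9, 0, 0, 0, 0, 0],
  [0.05, 0.4, 0, 0, 0, 0, 0],
  [0, 0, 0, 0, 0, 0, 0],
  [0, 0, 0, 0, 0, 0, 0],
])

```text
t: 21.62
tcp_pos: [0.4527, 0.3204, 0.1605]
tcp_rot: [-0.282, -3.128, 0.002]
contact_force: [0.4, 0.2, -1.7]
width: 0.107
grasp_force: 58.8
```

```bash
cat >> h.py <<'E'
def shim(back,z,off=.0463,dz=.0105):
    """TCP pose with shim seat `back` in front of the pillar, underside at z"""
    return die(-.046-back-off,.070,z+dz),down(np.pi/2+yaw)
E
python3 - <<'E'
from h import *
plan(*shim(.08,.0625))
s=viewer.camera("scene"); t=viewer.camera("top")
for n,d,B in(("top",t,BT),("scene",s,BS)): print(n,plate(d,B))
for n,d in(("top",t),("scene",s)):
    P=cloud(d); D=P-O; a,b,z=D@ex,D@ey,P[...,2]; tc=status.state()["tcp_pos"]
    g=cv2.cvtColor(d["pixels"],cv2.COLOR_RGB2GRAY)
    m=(a<-.095)&(a>-.18)&(b>.03)&(b<.11)&(z>.12)&(z<.185)&(g>90)
    if m.sum()>5: print(n,m.sum(),"x",np.percentile(a[m],[2,98]),"y",np.percentile(b[m],[2,98]),"z",np.percentile(z[m],[5,50,95]),"fit",np.linalg.lstsq(np.c_[a[m],b[m],np.ones(m.sum())],z[m],rcond=None)[0])
cv2.imwrite("pics/s8.png",np.hstack([cv2.resize(s["pixels"][110:260,270:470],(400,300)),cv2.resize(t["pixels"][150:300,130:330],(400,300))])[:,:,::-1])
E
```

```text
t21.62 pos [0.4527 0.3204 0.1605] F [ 0.4  0.2 -1.7] w0.107 q [ 0.62  0.19 -0.12  1.26 -0.    0.8 ]
shift(now axes) [-0.052  0.035  2.187] shift(target axes) [-0.049  0.032  2.187] turn [-0.011 -0.01   0.038]
top (np.int64(2626), np.float64(0.09652), np.float64(0.09652), 'fulcrum', np.float64(-0.03507841532139724), np.float64(-0.12628157464832146))
scene (np.int64(2308), np.float64(0.09594), np.float64(0.0959), 'fulcrum', np.float64(-0.035047560420855474), np.float64(-0.13399488248853278))
top 169 x [-0.14996845 -0.10449846] y [0.04748143 0.09330118] z [0.1513738  0.15613772 0.16061133] fit [-0.0112971   0.00632238  0.15421526]
scene 242 x [-0.16888918 -0.10597922] y [0.04502666 0.09313149] z [0.15060795 0.15529972 0.16369918] fit [-0.09068527 -0.02853     0.14568039]
```

View pics/s8.png

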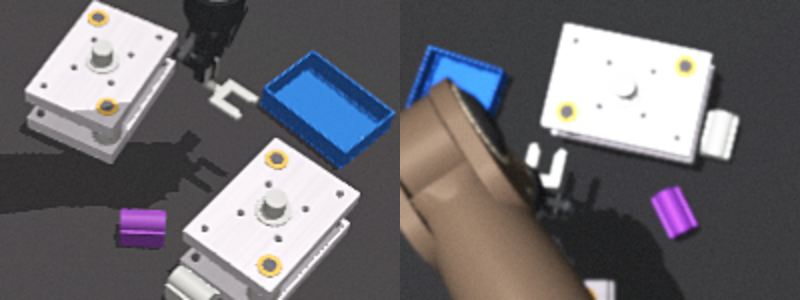

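The shim is held level in front of the front-left pillar, with prongs at (240,95) left and (545,160) right. The measured prong centre is at die y of about 69.7 mm and its top at 155.6 mm, as expected. Lowering to insertion height.

Call:
apply_moves([
  [-0.05, 0.02, 0.4, 0, 0, 0.03, 0],
  [0, 0, 0.6, 0, 0, 0, 0],
  [0, 0, 0.6, 0, 0, 0, 0],
  [0, 0, 0.4, 0, 0, 0, 0],
  [0, 0, 0.19, 0, 0, 0, 0],
  [0, 0, 0, 0, 0, 0, 0],
  [0, 0, 0, 0, 0, 0, 0],
])

```text
t: 22.3
tcp_pos: [0.4554, 0.3197, 0.0738]
tcp_rot: [-0.293, -3.128, -0.0]
contact_force: [-0.1, -0.7, -1.1]
width: 0.098
grasp_force: 58.9
```

```bash
python3 - <<'E'
from h import *
plan(*shim(.08,.0625)); plan(*shim(.010,.0625))
s=viewer.camera("scene"); t=viewer.camera("top")
for n,d in(("top",t),("scene",s)):
    P=cloud(d); D=P-O; a,b,z=D@ex,D@ey,P[...,2]
    g=cv2.cvtColor(d["pixels"],cv2.COLOR_RGB2GRAY)
    m=(a<-.09)&(a>-.14)&(b>.03)&(b<.11)&(z>.05)&(z<.085)&(g>90)
    if m.sum()>5: print(n,m.sum(),"x",np.percentile(a[m],[2,98]),"y",np.percentile(b[m],[2,98]),"z",np.percentile(z[m],[5,50,95]))
E
```

```text
t22.30 pos [0.4554 0.3197 0.0738] F [-0.1 -0.7 -1.1] w0.098 q [ 0.61  0.23 -0.26  1.08  0.    0.8 ]
shift(now axes) [0.021 0.035 0.019] shift(target axes) [0.021 0.035 0.019] turn [ 0.001 -0.003 -0.033]
t22.30 pos [0.4554 0.3197 0.0738] F [-0.1 -0.7 -1.1] w0.098 q [ 0.61  0.23 -0.26  1.08  0.    0.8 ]
shift(now axes) [-1.729  0.041  0.018] shift(target axes) [-1.729  0.035  0.019] turn [ 0.001 -0.003 -0.033]
top 121 x [-0.13901711 -0.1018042 ] y [0.04926685 0.09452787] z [0.06397276 0.06898995 0.07534417]
scene 131 x [-0.13937747 -0.10138035] y [0.04431874 0.09062062] z [0.06316451 0.06916969 0.07431522]
```

Call:
apply_moves([
  [-0.2, 0.02, 0.01, 0, 0, -0.03, 0],
  [-0.2, 0, 0, 0, 0, 0, 0],
  [-0.2, 0, 0, 0, 0, 0, 0],
  [-0.2, 0, 0, 0, 0, 0, 0],
  [-0.2, 0, 0, 0, 0, 0, 0],
  [0, 0, 0, 0, 0, 0, 0],
])

```text
t: 22.9
tcp_pos: [0.4965, 0.3138, 0.0725]
tcp_rot: [0.289, 3.128, 0.0]
contact_force: [-0.5, -0.7, -1.7]
width: 0.101
grasp_force: 58.9
```

Call:
apply_moves([
  [-0.15, 0, 0, 0, 0, 0, 0],
  [-0.15, 0, 0, 0, 0, 0, 0],
  [-0.1, 0, 0, 0, 0, 0, 0],
  [0, 0, 0, 0, 0, 0, 0],
])

```text
t: 23.23
tcp_pos: [0.5112, 0.311, 0.0726]
tcp_rot: [-0.287, -3.128, -0.0]
contact_force: [-0.1, 0.3, -1.4]
width: 0.104
grasp_force: 58.9
```

Call:
apply_moves([
  [-0.1, 0, 0, 0, 0, 0, 0],
  [-0.1, 0, 0, 0, 0, 0, 0],
  [-0.1, 0, 0, 0, 0, 0, 0],
  [0, 0, 0, 0, 0, 0, 0],
])

```text
t: 23.57
tcp_pos: [0.5228, 0.3088, 0.0726]
tcp_rot: [-0.287, -3.128, 0.0]
contact_force: [-0.5, -0.4, -0.3]
width: 0.104
grasp_force: 58.8
```

```bash
python3 - <<'E'
from h import *
plan(*shim(0,.0605))
s=viewer.camera("scene"); t=viewer.camera("top"); print(plate(t,BT),plate(s,BS))
E
```

```text
t23.57 pos [0.5228 0.3088 0.0726] F [-0.5 -0.4 -0.3] w0.104 q [ 0.53  0.32 -0.14  1.11  0.    0.72]
shift(now axes) [-0.272 -0.003  0.04 ] shift(target axes) [-0.272 -0.003  0.04 ] turn [-0.001 -0.001  0.004]
(np.int64(2619), np.float64(0.09652), np.float64(0.09651), 'fulcrum', np.float64(-0.03469455899860035), np.float64(-0.126308389545418)) (np.int64(2279), np.float64(0.09591), np.float64(0.09586), 'fulcrum', np.float64(-0.035001891005616806), np.float64(-0.13277992481371692))
```

Call:
apply_moves([
  [-0.1, 0, 0, 0, 0, 0, 0],
  [-0.1, 0, 0, 0, 0, 0, 0],
  [0, 0, 0, 0, 0, 0, 0],
])

```text
t: 23.92
tcp_pos: [0.5307, 0.3073, 0.0726]
tcp_rot: [-0.287, -3.128, 0.0]
contact_force: [-0.0, -1.2, -1.2]
width: 0.103
grasp_force: 58.8
```

Call:
apply_moves([
  [-0.03, 0, 0, 0, 0, 0, 0],
  [-0.03, 0, 0, 0, 0, 0, 0],
  [0, 0, 0, 0, 0, 0, 0],
])

```text
t: 24.17
tcp_pos: [0.5325, 0.307, 0.0726]
tcp_rot: [-0.287, -3.128, -0.0]
contact_force: [-0.1, -1.1, -1.8]
width: 0.103
grasp_force: 58.8
```

Call:
apply_moves([
  [-0.025, 0, 0, 0, 0, 0, 0],
  [0, 0, 0, 0, 0, 0, 0],
])

```text
t: 24.33
tcp_pos: [0.5334, 0.3068, 0.0726]
tcp_rot: [-0.287, -3.128, 0.0]
contact_force: [-0.1, -1.2, -1.1]
width: 0.101
grasp_force: 58.8
```

```bash
python3 - <<'E'
from h import *
plan(*shim(0,.0605))
E
```

```text
t24.33 pos [0.5334 0.3068 0.0726] F [-0.1 -1.2 -1.1] w0.101 q [ 0.52  0.34 -0.12  1.11  0.    0.7 ]
shift(now axes) [-0.004 -0.004  0.04 ] shift(target axes) [-0.004 -0.004  0.04 ] turn [-0.001 -0.006  0.007]
```

Call:
apply_moves([
  [0, 0, 0.03, 0, 0, 0, 0],
  [-0.025, 0, 0, 0, 0, 0, 0],
  [0, 0, 0, 0, 0, 0, 0],
])

```text
t: 24.58
tcp_pos: [0.5343, 0.3067, 0.0713]
tcp_rot: [-0.287, -3.128, 0.0]
contact_force: [-0.3, 0.0, -1.2]
width: 0.101
grasp_force: 58.9
```

Call:
apply_moves([
  [-0.025, 0, 0, 0, 0, 0, 0],
  [0, 0, 0, 0, 0, 0, 0],
])

```text
t: 24.75
tcp_pos: [0.5354, 0.3065, 0.0714]
tcp_rot: [-0.287, -3.128, 0.0]
contact_force: [0.3, 0.0, -1.6]
width: 0.102
grasp_force: 58.9
```

Call:
apply_moves([
  [-0.025, 0, 0, 0, 0, 0, 0],
  [0, 0, 0, 0, 0, 0, 0],
])

```text
t: 24.92
tcp_pos: [0.5359, 0.3064, 0.0714]
tcp_rot: [-0.286, -3.127, -0.0]
contact_force: [-1.9, 0.2, -0.1]
width: 0.108
grasp_force: 59.1
```

Call:
apply_moves([
  [-0.02, 0, 0, 0, 0, 0, 0],
  [0, 0, 0, 0, 0, 0, 0],
])

```text
t: 25.08
tcp_pos: [0.536, 0.3064, 0.0714]
tcp_rot: [-0.286, -3.126, -0.001]
contact_force: [-5.1, 0.9, 1.5]
width: 0.101
grasp_force: 59.3
```

Call:
apply_moves([
  [-0.02, 0, 0, 0, 0, 0, 0],
  [0, 0, 0, 0, 0, 0, 0],
])

```text
t: 25.25
tcp_pos: [0.5361, 0.3063, 0.0714]
tcp_rot: [-0.285, -3.124, -0.001]
contact_force: [-8.7, 1.1, 2.7]
width: 0.102
grasp_force: 59.5
```

Call:
apply_moves([
  [0.025, 0, 0.02, 0, 0, 0, 0],
  [0, 0, 0.015, 0, 0, 0, 0],
  [0, 0, 0, 0, 0, 0, 0],
])

```text
t: 25.5
tcp_pos: [0.5359, 0.3064, 0.0705]
tcp_rot: [-0.286, -3.127, -0.001]
contact_force: [-6.1, -0.1, 4.4]
width: 0.1
grasp_force: 59.7
```

The slot bears on the pillar at about 8 N, and the shim sits on the boss with the TCP at 70.5 mm, as expected. Releasing.

Call:
apply_moves([
  [0, 0, 0, 0, 0, 0, 15],
  [0, 0, 0, 0, 0, 0, 20],
  [0, 0, 0, 0, 0, 0, 30],
  [0, 0, 0, 0, 0, 0, 45],
  [0, 0, 0, 0, 0, 0, 45],
  [0, 0, 0, 0, 0, 0, 45],
])

```text
t: 26.0
tcp_pos: [0.5371, 0.3062, 0.07]
tcp_rot: [-0.287, -3.128, -0.0]
contact_force: [-0.2, 0.5, 0.4]
width: 0.449
grasp_force: 0.0
```

Call:
apply_moves([
  [0, 0, -0.3, 0, 0, 0, 45],
  [0, 0, -0.5, 0, 0, 0, 45],
  [0, 0, -0.7, 0, 0, 0, 45],
  [0, 0, -0.8, 0, 0, 0, 45],
  [0, 0, -0.7, 0, 0, 0, 45],
  [0, 0, 0, 0, 0, 0, 0],
  [0, 0, 0, 0, 0, 0, 0],
])

```text
t: 26.58
tcp_pos: [0.5381, 0.3068, 0.1931]
tcp_rot: [0.286, 3.125, 0.005]
contact_force: [-0.0, 0.3, -0.6]
width: 0.175
grasp_force: 0.0
```

```bash
python3 - <<'E'
from h import *
plan(die(0,0,.145),down(np.pi/2+yaw))
s=viewer.camera("scene"); t=viewer.camera("top"); print(plate(t,BT),plate(s,BS))
for n,d in(("top",t),("scene",s)):
    P=cloud(d); D=P-O; a,b,z=D@ex,D@ey,P[...,2]
    for lo,hi in((.062,.075),(.088,.105)):
        m=(a<-.075)&(a>-.12)&(b>.04)&(b<.10)&(z>lo)&(z<hi)
        if m.sum()>2: print(n,m.sum(),"a",a[m].mean().round(4),"b",b[m].mean().round(4),"z",np.median(z[m]).round(4))
    m=(np.hypot(a,b)<.025)&(z>.115)&(z<.14)
    if m.sum()>5: print("shank",a[m].mean(),b[m].mean(),np.median(z[m]))
cv2.imwrite("pics/s9.png",np.hstack([cv2.resize(s["pixels"][110:260,300:500],(400,300)),cv2.resize(t["pixels"][150:270,170:330],(400,300))])[:,:,::-1])
E
```

```text
t26.58 pos [0.5381 0.3068 0.1931] F [-0.   0.3 -0.6] w0.175 q [0.52 0.3  0.1  1.36 0.   0.7 ]
shift(now axes) [-2.191 -1.78   1.203] shift(target axes) [-2.196 -1.774  1.202] turn [0.032 0.034 0.007]
(np.int64(2568), np.float64(0.09643), np.float64(0.09645), 'fulcrum', np.float64(-0.03451865713003611), np.float64(-0.12612367167153443)) (np.int64(2294), np.float64(0.09578), np.float64(0.09584), 'fulcrum', np.float64(-0.03476106499987589), np.float64(-0.13355541286734388))
top 7 a -0.0891 b 0.0685 z 0.0675
top 7 a -0.0905 b 0.0703 z 0.0976
shank -0.00019428519921741948 -0.0004093501158359288 0.12615153493201137
scene 25 a -0.0905 b 0.0665 z 0.0677
scene 32 a -0.0941 b 0.068 z 0.0957
shank 0.00029135219959171695 -0.004660083990146253 0.1248734368301706
```

View pics/s9.png

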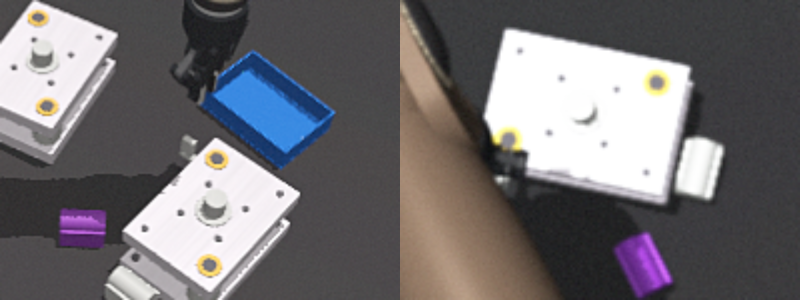

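The fin stands upright at (188,147) left, its top at about 96 mm, and the shim lies on the boss. The plate is still at about 11 mm. Going over the shank with the fingers shut.

Call:
apply_moves([
  [-0.54, -0.45, 0, 0, 0, 0, 0],
  [-0.55, -0.45, 0, 0, 0, 0, 0],
  [-0.55, -0.45, 0, 0, 0, 0, 0],
  [-0.55, -0.45, 0, 0, 0, 0, 0],
  [0, 0, 0.4, 0, 0, 0, 0],
  [0, 0, 0.6, 0, 0, 0, 0],
  [0, 0, 0.25, 0, 0, 0, 0],
  [0, 0, 0, 0, 0, 0, 0],
])

```text
t: 27.35
tcp_pos: [0.6077, 0.2185, 0.1355]
tcp_rot: [-0.286, -3.121, 0.005]
contact_force: [1.0, 0.8, 0.2]
width: 0.002
grasp_force: 0.0
```

```bash
python3 - <<'E'
from h import *
plan(die(0,-.001,.126),down(np.pi/2+yaw))
E
```

```text
t27.35 pos [0.6077 0.2185 0.1355] F [1.  0.8 0.2] w0.002 q [0.35 0.38 0.07 1.28 0.   0.53]
shift(now axes) [-0.084  0.054  0.236] shift(target axes) [-0.082  0.053  0.237] turn [-0.039 -0.072  0.005]
```

Call:
apply_moves([
  [-0.06, 0.04, 0, 0, 0, 0, 0],
  [0, 0, 0.1, 0, 0, 0, 0],
  [0, 0, 0.08, 0, 0, 0, 0],
  [0, 0, 0, 0, 0, 0, 0],
])

```text
t: 27.68
tcp_pos: [0.6127, 0.221, 0.1329]
tcp_rot: [-0.286, -3.128, -0.0]
contact_force: [1.4, 0.6, -1.1]
width: -0.002
grasp_force: 0.0
```

Call:
apply_moves([
  [0, 0, 0.04, 0, 0, 0, 0],
  [0, 0, 0.04, 0, 0, 0, 0],
  [0, 0, 0, 0, 0, 0, 0],
])

```text
t: 27.93
tcp_pos: [0.6126, 0.2207, 0.1295]
tcp_rot: [-0.286, -3.128, -0.0]
contact_force: [0.1, 0.3, -0.2]
width: 0.002
grasp_force: 0.0
```

Call:
apply_moves([
  [0, 0, 0.03, 0, 0, 0, 0],
  [0, 0, 0.03, 0, 0, 0, 0],
  [0, 0, 0, 0, 0, 0, 0],
])

```text
t: 28.18
tcp_pos: [0.6125, 0.2206, 0.1269]
tcp_rot: [-0.287, -3.128, 0.0]
contact_force: [0.8, 1.2, 0.1]
width: 0.002
grasp_force: 0.0
```

Call:
apply_moves([
  [0, 0, 0.025, 0, 0, 0, 0],
  [0, 0, 0.025, 0, 0, 0, 0],
  [0, 0, 0, 0, 0, 0, 0],
])

```text
t: 28.43
tcp_pos: [0.6127, 0.2206, 0.1259]
tcp_rot: [0.287, 3.128, 0.001]
contact_force: [-0.7, 0.5, 4.5]
width: 0.001
grasp_force: 2.2
```

Call:
apply_moves([
  [0, 0, 0.025, 0, 0, 0, 0],
  [0, 0, 0.025, 0, 0, 0, 0],
  [0, 0, 0, 0, 0, 0, 0],
])

```text
t: 28.68
tcp_pos: [0.6128, 0.2206, 0.1251]
tcp_rot: [0.287, 3.127, 0.001]
contact_force: [-2.9, -1.3, 9.6]
width: 0.002
grasp_force: 5.0
```

Call:
apply_moves([
  [0, 0, 0.025, 0, 0, 0, 0],
  [0, 0, 0.02, 0, 0, 0, 0],
  [0, 0, 0, 0, 0, 0, 0],
])

```text
t: 28.93
tcp_pos: [0.6127, 0.2206, 0.1235]
tcp_rot: [0.287, 3.127, 0.001]
contact_force: [-3.9, -1.8, 11.1]
width: 0.0
grasp_force: 5.5
```

Contact came at 126 mm and the plate is now sinking at about 11 N.

Call:
apply_moves([
  [0, 0, 0.025, 0, 0, 0, 0],
  [0, 0, 0.025, 0, 0, 0, 0],
  [0, 0, 0, 0, 0, 0, 0],
])

```text
t: 29.18
tcp_pos: [0.6127, 0.2206, 0.1215]
tcp_rot: [0.287, 3.127, 0.001]
contact_force: [-3.7, -1.8, 10.8]
width: -0.002
grasp_force: 5.6
```

Call:
apply_moves([
  [0, 0, 0.025, 0, 0, 0, 0],
  [0, 0, 0.02, 0, 0, 0, 0],
  [0, 0, 0, 0, 0, 0, 0],
])

```text
t: 29.43
tcp_pos: [0.6127, 0.2207, 0.121]
tcp_rot: [0.287, 3.126, 0.002]
contact_force: [-6.6, -3.7, 17.8]
width: -0.001
grasp_force: 8.8
```

```bash
python3 - <<'E'
from h import *
s=viewer.camera("scene"); print(plate(s,BS)); plan(die(0,0,.121),down(np.pi/2+yaw))
E
```

```text
(np.int64(1897), np.float64(0.09088), np.float64(0.09086), 'fulcrum', np.float64(-0.03439838310800314), np.float64(-0.13255383661054657))
t29.48 pos [0.6128 0.2207 0.121 ] F [-7.1 -1.9 18. ] w-0.003 q [0.35 0.38 0.05 1.24 0.   0.53]
shift(now axes) [ 0.033  0.003 -0.   ] shift(target axes) [ 0.033  0.003 -0.   ] turn [0.016 0.022 0.007]
```

Call:
apply_moves([
  [0, 0, 0.025, 0, 0, 0, 0],
  [0, 0, 0.02, 0, 0, 0, 0],
  [0, 0, 0, 0, 0, 0, 0],
])

```text
t: 29.73
tcp_pos: [0.6128, 0.2207, 0.121]
tcp_rot: [0.286, 3.125, 0.003]
contact_force: [-9.8, -3.9, 26.6]
width: 0.001
grasp_force: 13.0
```

Call:
apply_moves([
  [0, 0, 0.02, 0, 0, 0, 0],
  [0, 0, 0, 0, 0, 0, 0],
])

```text
t: 29.9
tcp_pos: [0.6128, 0.2207, 0.1209]
tcp_rot: [0.286, 3.124, 0.004]
contact_force: [-11.7, -4.5, 29.3]
width: -0.0
grasp_force: 14.9
```

The plate bears on the shim: the position holds at 121 mm while the force rises to 29 N. Retreating and checking.

Call:
apply_moves([
  [0, 0, -0.1, 0, 0, 0, 0],
  [0, 0, -0.2, 0, 0, 0, 0],
  [0, 0, -0.6, 0, 0, 0, 0],
  [0, 0, -0.8, 0, 0, 0, 0],
  [0, 0, -0.8, 0, 0, 0, 0],
  [0, -0.7, 0, 0, 0, 0, 0],
  [0, -0.8, 0, 0, 0, 0, 0],
  [0, -0.8, 0, 0, 0, 0, 0],
])

```text
t: 30.57
tcp_pos: [0.5962, 0.1298, 0.2153]
tcp_rot: [0.284, 3.128, 0.0]
contact_force: [0.6, -0.6, -0.1]
width: -0.003
grasp_force: 0.0
```

Call:
apply_moves([
  [0, -0.8, 0, 0, 0, 0, 0],
  [0, -0.8, 0, 0, 0, 0, 0],
  [0, -0.8, 0, 0, 0, 0, 0],
  [0, -0.7, 0, 0, 0, 0, 0],
  [0, -0.3, 0, 0, 0, 0, 0],
  [0, 0, 0, 0, 0, 0, 0],
  [0, 0, 0, 0, 0, 0, 0],
])

```text
t: 31.15
tcp_pos: [0.5714, -0.0038, 0.2149]
tcp_rot: [-0.289, -3.128, -0.001]
contact_force: [0.2, 0.6, -0.6]
width: 0.001
grasp_force: 0.0
```

```bash
python3 - <<'E'
from h import *
s=viewer.camera("scene"); t=viewer.camera("top"); print(plate(t,BT),plate(s,BS),status.state()["contact_force"])
for n,d in(("top",t),("scene",s)):
    P=cloud(d); D=P-O; a,b,z=D@ex,D@ey,P[...,2]; m=(a<-.075)&(a>-.12)&(b>.04)&(b<.10)&(z>.088)&(z<.105)
    if m.sum()>2: print(n,m.sum(),"fin",a[m].mean().round(4),b[m].mean().round(4),np.median(z[m]).round(4))
cv2.imwrite("pics/s10.png",s["pixels"][:,:,::-1])
E
```

```text
(np.int64(2602), np.float64(0.09161), np.float64(0.09161), 'fulcrum', np.float64(-0.034798918558755935), np.float64(-0.1260450753191567)) (np.int64(2243), np.float64(0.09098), np.float64(0.09103), 'fulcrum', np.float64(-0.034150028364569276), np.float64(-0.13369221599410525)) [-0.22421783 -0.40387604 -0.90839086]
top 29 fin -0.0934 0.0724 0.0963
scene 34 fin -0.0931 0.0686 0.0952
```

View pics/s10.png

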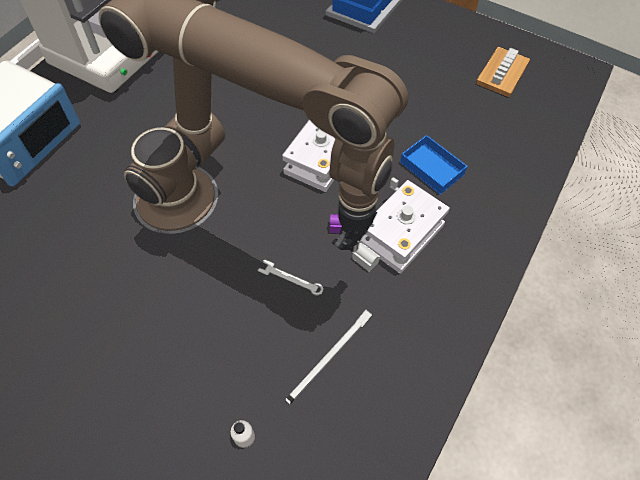

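The bar lies flat and clear, from (368,313) to (290,400). The shim's fin stands at (395,183), the plate rests at a lift of about 6 mm, and the bystanders are unmoved. Handing in.

```bash
python3 -c "
from station import ctrl; print(ctrl.hand_in())"
```

```text
the job is handed in; nothing more can be done
None
```

I levered the plate up to about 11 mm, laid the bar flat and clear to the right, slid the shim home against the pillar at about 9 N, pressed the plate onto it at about 29 N (lift about 6 mm), and handed in at about 31 s; no verdict was returned.

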